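# Find the fuller cement bottle on the bench balance and put it back in the dry cabinet

### The arm

A 7-joint arm with a two-finger parallel gripper is mounted at the origin on the work surface. World frame = base frame: x ahead of the robot, y to its left, z up, the work surface at z = 0. Lengths are in m, angles in rad, forces in N, time in s.
With the tool pointing down it reaches from about 0.425 to 0.875 m from the base axis. Payload 4.7 kg.
Tool frame: the origin (TCP) lies on the centre line of the jaws, within the pads' length; the fingertips stand 19 mm ahead of it and the grasp point (between the pads) is the TCP; x points along the fingers, z is the direction in which the jaws open and shut, and the axes are right-handed (so a half turn about x gives the same grasp; the last joint's range is limited). The gripper opens to 87 mm and grips with 3 to 60 N. Pads are 19 mm wide; open, the fingers measure 117 mm over their backs; the gripper's body (75 mm by 190 mm) begins 51 mm behind the grasp point.
Start: joints at [-1.166, 0.321, -0.07, 1.45, 0.023, 1.371, -0.057], TCP at [0.248, 0.601, 0.242] pointing down, gripper open.
Joint ranges: [-2.86, 2.86], [-0.3, 2.09], [-1.38, 1.24], [0.06, 2.45], [-1.56, 4.7], [0.09, 2.05], [-2.69, 2.69]. Speed limits (rad/s): [2.57, 2.57, 3.14, 3.14, 3.14, 3.14, 3.14].

### API

Orientations are given as a rotation vector (axis times angle).
In Python, from bench import get_state, get_image, camera_info, close_job gives the robot as it stands.
- The arm moves only by the tool jog_arm, never from a script. Its argument "targets" is a list of rows, each a list of 7 numbers: the turn, a rotation vector about the tool's x, y, z in degrees, then the shift along the tool's x, y, z in cm, then the finger opening in cm, from 0 to 8.7. In form: [[wx, wy, wz, tx, ty, tz, jaw], ...]. A call has 1 to 10 rows; each row shifts and turns the commanded pose from where the row before left it, along the tool's axes as they then stand; what a row does not reach is not made up. A row lasts 1/8 s, in which the tool goes at most 62.5 mm and 10.7 degrees, less where a joint would pass 70% of its speed; a pose out of reach is approached as far as the arm can. A call is refused whole if a number of a shift passes 6.25 or a number of a turn 10.7, either way. A call with a gripper value outside its range is refused whole. The fingers move at their own pace and stop on an object; "squeeze" is the grip in N (left out, the last holds). Time passes only in rows, so rows that do not move let the fingers close. It gives the time, the measured TCP pose, the force and the opening at its end, in the units of the state.
- get_state(): the state, without advancing time (a new reading comes with each control period).
- get_image(name): name is "scene" or "top" or "wrist"; returns (picture, depth): 400x640x3 uint8, red, green, blue; 400x640 float32, m along the optical axis (not along the pixel's ray), 0 where there is no reading.
- camera_info(name): a dict with "intrinsics" (3x3 intrinsics, pixels), "k1" (the pictures are not rectified: a ray, as slopes to the right and down, at radius r is drawn at 1 + k1 r^2 times it, then the intrinsics apply), "world_from_camera" (4x4, takes a point from camera to world coordinates); the wrist camera has in their place "mount" (4x4, takes a point from camera to tool coordinates, whose origin is the TCP and whose axes are the tool frame's). Camera axes: x right, y up, looking along -z (the intrinsics and any distortion apply to the point x, -y, -z); pixel columns grow to the right and rows downward; lengths in m; the calibration is good to about 2 mm. A picture is of the moment at which its call begins: read the wrist's pose just before it. camera_info takes no time and is no camera call.
- close_job(): hands the job in, once; it reports no verdict.
The state is a dict: "time": time; "joint_positions": joint angles; "qd": joint speeds; "joint_torque": joint torques, N m; "position": TCP position; "tool_rot": TCP orientation; "ft_force": force on the tool from outside, world axes, zero at the start; "torque": the same for the moment, N m; "grip_width": opening from 0.0 (shut) to 1.0 (fully open).
Only numpy, scipy, OpenCV 4.12 (cv2) and the standard library are available. Lean on these libraries where they do the work, as an engineer would, in place of code of your own. Each camera call takes 0.05 s, during which the arm holds its last target.

### The job

Two cement bottles stand on the pans of the arrested bench balance: swing the arrest lever over to release the beam, let it come to rest to see which bottle is the heavier, and swing the lever fully back so that the beam is arrested again before you lift anything. Then stand the heavier bottle upright in the dry cabinet, wholly inside the doorway and in front of the jars at the back, and push the cabinet door shut until it seats on its catch. Leave the lighter bottle standing on its pan, and do not shift the other things on the bench or in the cabinet.

Things in the scene. Friction and masses are not known exactly. Their poses are not given: they have to be found in the camera images.
- scale: Fixed even-arm bench balance, blue base 150 x 360 mm, 40 mm high. Origin: centre of its underside; x points away from its front (lever side), z up. Beam along y: steel pans, 136 mm diameter, at y = +130 (left) and -130 mm (right), tops 130 mm high when level. Pointer and dial plate (85 mm wide, up to 283 mm high) stand in the middle.
- arrest_lever (a joint): Arrest lever angle (rad): 0 = arrested, leaning 0.6 to the balance's left (+y); 1.2 = released, leaning 0.6 to its right. It turns about the balance's x axis; pivot at x -100, y 0, z 30 mm of the balance; an 11 mm rod carries the ball 95 mm from the pivot. Stays where left; 1.5 to 3 N at the ball move it. Beam swings fully past 0.9; the cam lifts it level as the lever comes back to 0.
- arrest_lever_ball (a point): Centre of the black ball, 28 mm diameter, on the end of the arrest lever in front of the balance; 108 mm high at either end of its swing, 125 mm in the middle.
- beam (a joint): Balance beam angle (rad): about 0 when arrested; released, it swings to a stop at +0.09 or -0.09 in about 0.5 s. Positive: left pan (+y) up, right pan down, so the right bottle is heavier; negative: the left bottle is heavier. The red pointer tip above the beam moves toward the heavier side.
- bottle_a: One of two identical-looking aluminium cement bottles: orange label band, black cap; body 60 mm diameter up to 95 mm, then a shoulder and 34 mm cap, 130 mm high in all. Origin: centre of the underside, z up. One is nearly full (0.37-0.52 kg), the other mostly used (0.14-0.25 kg): only weighing tells which. At the start each stands on the middle of a pan, either way round.
- bottle_b: One of two identical-looking aluminium cement bottles: orange label band, black cap; body 60 mm diameter up to 95 mm, then a shoulder and 34 mm cap, 130 mm high in all. Origin: centre of the underside, z up. One is nearly full (0.37-0.52 kg), the other mostly used (0.14-0.25 kg): only weighing tells which. At the start each stands on the middle of a pan, either way round.
- cabinet: Fixed clear acrylic dry cabinet on a grey plinth, aluminium edges, 240 deep (x) x 260 wide (y) x 375 mm high; walls 6 mm, inner floor 75 mm and roof underside 365 mm high. Origin: centre of its underside, z up; open front at x = -120 mm facing -x. A 24 mm catch hangs under the roof inside the front at y = -105 mm. Two jars at the back, fronts at x = +25 mm or more. Reach in with the tool leaning.
- cabinet_floor (a point): Point on the cabinet's inner floor, 65 mm behind the front opening (x -55, y 0, z 75 mm of the cabinet): a good place for the bottle's underside.
- cabinet_door (a joint): Opening angle of the clear door (rad): 0 = shut and seated, about 1.6 to 1.9 at the start, 2.0 at most. Hinged at the cabinet's left (+y) front edge, opening to the front. Below 0.065 a sprung ball catch resists with 3 to 6 N at the free edge, snaps over at about 0.03 and then holds the door at 0. Little hinge friction (0.05 N m); stays where left.
- cabinet_door_hinge (a point): Point on the door's upright hinge axis (x -120, y +130 mm of the cabinet), 200 mm high. The panel reaches 260 mm from it, from 78 to 375 mm high; its outer face lies 12 mm in front of the axis. A black upright bar handle stands 40 mm out from that face, 225 mm from the hinge, 145 to 255 mm high.
- cabinet_door_edge (a point): Point on the door's outer face at its free edge, 200 mm high.
- primer_bottle: Amber bottle with a white cap, 52 mm diameter, 135 mm high, at the back left of the cabinet; leave it standing. Origin: centre of the underside.
- gel_jar: Glass jar with a blue lid, 64 mm diameter, 85 mm high, at the back right of the cabinet; leave it standing. Origin: centre of the underside.
- shoe: Brown leather shoe, 275 x 98 mm, about 105 mm high, behind the balance; leave it. Origin: under its middle.
- polish_tin: Flat red and black polish tin, 77 mm diameter, 27 mm high; leave it. Origin: centre of the underside.
- brush_pot: White pot of glue brushes, 68 mm diameter, up to 190 mm high, at the back between balance and cabinet; leave it. Origin: centre of the underside.
- hammer: Hammer lying flat on the left of the cabinet, 250 mm long, head at its +x end; leave it. Origin: under its middle.
- shoe_last: Wooden shoe last, 240 x 86 mm, 95 mm high, on the right of the balance; leave it. Origin: under its middle.

How it is judged:
On the way, in this order (a step that is already met when the one before it is completed fails the run):
1. the arrest lever is swung over and the beam has come to rest on its stop with both bottles on the pans (value of joint arrest_lever above 0.85 rad and (value of joint beam above 0.07 rad or value of joint beam below -0.07 rad) and distance of each of bottle_a, bottle_b from where it was at the start of the episode below 0.03 m), for 0.3 s.
2. the lever is swung fully back and the beam is arrested level, both bottles still on the pans (value of joint arrest_lever below 0.15 rad and value of joint beam between -0.03 and 0.03 rad and distance of each of bottle_a, bottle_b from where it was at the start of the episode below 0.02 m), for 0.3 s.
3. the heavier bottle (it alone weighs over 3 N) stands upright on the cabinet floor, released, inside the doorway, with the beam still arrested (value of joint arrest_lever below 0.15 rad and value of joint beam between -0.03 and 0.03 rad and ((x of bottle_a in the frame of cabinet between -0.088 and 0.03 m and y of bottle_a in the frame of cabinet between -0.095 and 0.095 m and z of bottle_a in the frame of cabinet between 0.07 and 0.082 m and angle between bottle_a's own z axis and vertical below 0.1 rad and contact force between bottle_a and the fingers below 0.1 N and contact force between bottle_a and cabinet above 3 N) or (x of bottle_b in the frame of cabinet between -0.088 and 0.03 m and y of bottle_b in the frame of cabinet between -0.095 and 0.095 m and z of bottle_b in the frame of cabinet between 0.07 and 0.082 m and angle between bottle_b's own z axis and vertical below 0.1 rad and contact force between bottle_b and the fingers below 0.1 N and contact force between bottle_b and cabinet above 3 N))), for 0.2 s.
At the end, for the whole second after the job is handed in: Heavier bottle upright, released, on the cabinet floor, axis 32 mm or more behind the front, in front of the jars; door seated (under 0.015 rad); lever back (under 0.15) and beam level (within 0.03 rad); lighter bottle upright within 20 mm of its start (value of joint arrest_lever below 0.15 rad and value of joint beam between -0.03 and 0.03 rad and value of joint cabinet_door below 0.015 rad and ((x of bottle_a in the frame of cabinet between -0.088 and 0.03 m and y of bottle_a in the frame of cabinet between -0.095 and 0.095 m and z of bottle_a in the frame of cabinet between 0.07 and 0.082 m and angle between each of bottle_a, bottle_b's own z axis and vertical below 0.1 rad and contact force between bottle_a and the fingers below 0.1 N and contact force between bottle_a and cabinet above 3 N and distance of bottle_b from where it was at the start of the episode below 0.02 m and linear speed of bottle_a below 0.02 m/s) or (x of bottle_b in the frame of cabinet between -0.088 and 0.03 m and y of bottle_b in the frame of cabinet between -0.095 and 0.095 m and z of bottle_b in the frame of cabinet between 0.07 and 0.082 m and angle between each of bottle_b, bottle_a's own z axis and vertical below 0.1 rad and contact force between bottle_b and the fingers below 0.1 N and contact force between bottle_b and cabinet above 3 N and distance of bottle_a from where it was at the start of the episode below 0.02 m and linear speed of bottle_b below 0.02 m/s))); the robot touches nothing.
It fails at once if a bottle is lifted off its pan while the beam is free (value of joint arrest_lever above 0.3 rad and height (world z) of any of bottle_a, bottle_b above 0.16 m).
It fails at once if both bottles have been taken off their places, or one is knocked over (distance of each of bottle_a, bottle_b from where it was at the start of the episode above 0.045 m or angle between any of bottle_a, bottle_b's own z axis and vertical above 0.6 rad).
It fails at once if another thing on the bench or in the cabinet is shifted or knocked over (distance of any of primer_bottle, gel_jar, shoe, polish_tin, brush_pot, hammer, shoe_last from where it was at the start of the episode above 0.03 m).
It also fails if it takes over 72 s, if anything falls off the work surface, if the arm or the gripper's body presses on something with over 40 N, if the wrist force passes 120 N, or if a joint passes its speed limit or range.

## Working session

There is one attempt and no reset: what is moved stays moved. The work goes in short steps, Python scripts to look and compute and a tool call to move; the robot and the scene stay as the last step left them, time stands still between calls to the robot, and variables do not carry over. Pictures are saved under pics/ and viewed, and the job is handed in when it is done.

Besides the shell and the picture viewer there is one more tool, called after "Request:" as name([rows], argument=value, ...), one row to a line, values as JSON. jog_arm: Moves the arm, as the interface text tells. Its arguments: {"type":"object","properties":{"targets":{"type":"array"},"squeeze":{"type":"number"}},"required":["targets"]}

```bash
ls; mkdir -p pics; python3 - <<'E'
from bench import *
import cv2, numpy as np
s=get_state(); print(s)
for n in ["scene","top","wrist"]:
    im,d=get_image(n); cv2.imwrite(f"pics/{n}0.png",im[:,:,::-1]); np.savez(f"pics/{n}0.npz",im=im,d=d)
    print(n,camera_info(n))
E
```

```text
pics
{'time': 0.0, 'joint_positions': array([-1.16594239,  0.32178612, -0.07003855,  1.45166828,  0.02260024,
        1.37076774, -0.05694362]), 'qd': array([-0.00176959, -0.00091216,  0.00010799, -0.00133461, -0.00034905,
       -0.00023207,  0.0016822 ]), 'joint_torque': array([-2.06433656e-04, -4.91289282e+01, -4.04192526e-01, -3.12523091e+01,
       -6.39458187e-02,  4.37100639e-02,  1.68855240e-04]), 'position': array([0.24745414, 0.60050911, 0.24048843]), 'tool_rot': array([-0.91780069,  1.37061675,  0.91596018]), 'ft_force': array([-0.12350193,  0.73906329, -0.07958314]), 'torque': array([ 0.075282  , -0.02278861,  0.0195786 ]), 'grip_width': 0.9987109427755939}
scene {'intrinsics': array([[496.46426669,   0.        , 322.98317558],
       [  0.        , 496.46426669, 192.82498246],
       [  0.        ,   0.        ,   1.        ]]), 'k1': -0.008579644205403187, 'world_from_camera': array([[ 0.96471883, -0.25132849,  0.07843199,  0.69809244],
       [ 0.26324704,  0.91591701, -0.30298024, -0.52420969],
       [ 0.00431037,  0.31293773,  0.94976387,  1.62663498],
       [ 0.  
[... 373 characters left out ...]
01137, -0.04197214],
       [ 0.01462239,  0.1407154 ,  0.9899421 ,  1.7593499 ],
       [ 0.        ,  0.        ,  0.        ,  1.        ]])}
wrist {'intrinsics': array([[343.7386568 ,   0.        , 330.75977897],
       [  0.        , 343.7386568 , 202.08777635],
       [  0.        ,   0.        ,   1.        ]]), 'k1': -0.016021375850511835, 'mount': array([[-7.12696929e-04,  2.48247234e-01, -9.68696445e-01,
        -1.42602402e-01],
       [ 9.45052344e-04,  9.68696426e-01,  2.48246534e-01,
         6.73527704e-02],
       [ 9.99999299e-01, -7.38544304e-04, -9.24993598e-04,
         8.66041759e-04],
       [ 0.00000000e+00,  0.00000000e+00,  0.00000000e+00,
         1.00000000e+00]])}
```

View pics/scene0.png

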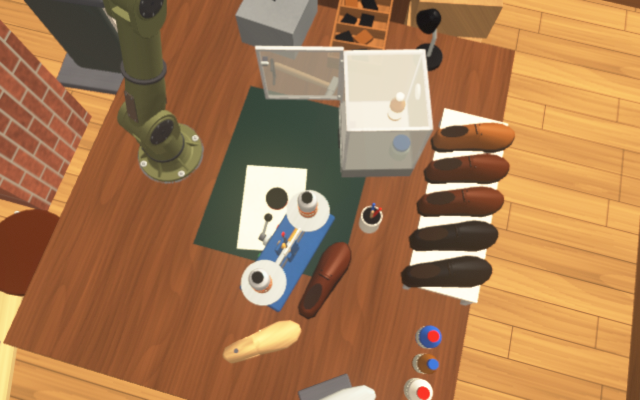

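View pics/top0.png

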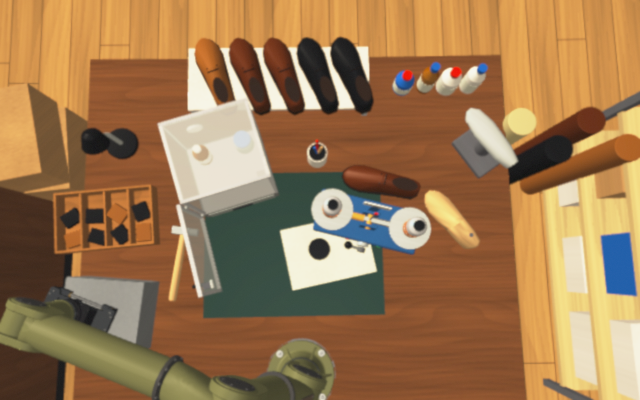

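View pics/wrist0.png

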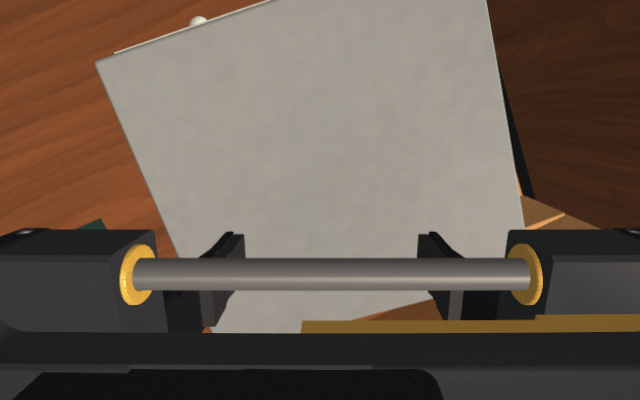

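```bash
cat > h.py <<'E'
from bench import *
import cv2, numpy as np
from scipy.spatial.transform import Rotation as R
def ci(n): 
    c=camera_info(n); return c
def wfc(n,state=None):
    c=camera_info(n)
    if n!="wrist": return c["world_from_camera"]
    s=state or get_state(); T=np.eye(4); T[:3,:3]=R.from_rotvec(s["tool_rot"]).as_matrix(); T[:3,3]=s["position"]
    return T@c["mount"]
def slopes(n,uv):
    c=camera_info(n); K=c["intrinsics"]; uv=np.atleast_2d(np.array(uv,float))
    return cv2.undistortPoints(uv[:,None],K,np.array([c["k1"],0,0,0,0.])).reshape(-1,2)
def ray(n,uv,T=None):
    T=wfc(n) if T is None else T; s=slopes(n,uv)
    d=np.c_[s[:,0],-s[:,1],-np.ones(len(s))]@T[:3,:3].T
    return T[:3,3],d
def plane(n,uv,z,T=None):
    o,d=ray(n,uv,T); return o+d*((z-o[2])/d[:,2])[:,None]
def pts(n,depth,uv,T=None):
    uv=np.atleast_2d(np.array(uv)); o,d=ray(n,uv,T); return o+d*depth[uv[:,1],uv[:,0]][:,None]
def proj(n,P,T=None):
    T=wfc(n) if T is None else T; c=camera_info(n); P=np.atleast_2d(P)
    p=(P-T[:3,3])@T[:3,:3]; s=np.c_[p[:,0]/-p[:,2],-p[:,1]/-p[:,2]]
    r2=(s**2).sum(1,keepdims=True); s=s*(1+c["k1"]*r2); K=c["intrinsics"]
    return s*K[0,0]+K[:2,2]
def tri(obs,Ts=None):
    A=np.zeros((3,3));b=np.zeros(3)
    for i,(n,uv) in enumerate(obs):
        o,d=ray(n,uv,Ts[i] if Ts else None); d=d[0]/np.linalg.norm(d[0]); M=np.eye(3)-np.outer(d,d); A+=M;b+=M@o
    return np.linalg.solve(A,b)
E
python3 - <<'E'
from h import *
a=cv2.imread("pics/scene0.png"); b=cv2.imread("pics/top0.png")
cv2.imwrite("pics/sc_bal.png",cv2.resize(a[155:315,225:385],None,fx=3.7,fy=3.7,interpolation=cv2.INTER_CUBIC))
cv2.imwrite("pics/sc_cab.png",cv2.resize(a[35:185,245:445],None,fx=4,fy=4,interpolation=cv2.INTER_CUBIC))
cv2.imwrite("pics/tp_bal.png",cv2.resize(b[160:260,275:475],None,fx=4,fy=4,interpolation=cv2.INTER_CUBIC))
cv2.imwrite("pics/tp_cab.png",cv2.resize(b[90:310,145:305],None,fx=2.7,fy=2.7,interpolation=cv2.INTER_CUBIC))
E
```

```text
(no output)
```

View pics/sc_bal.png

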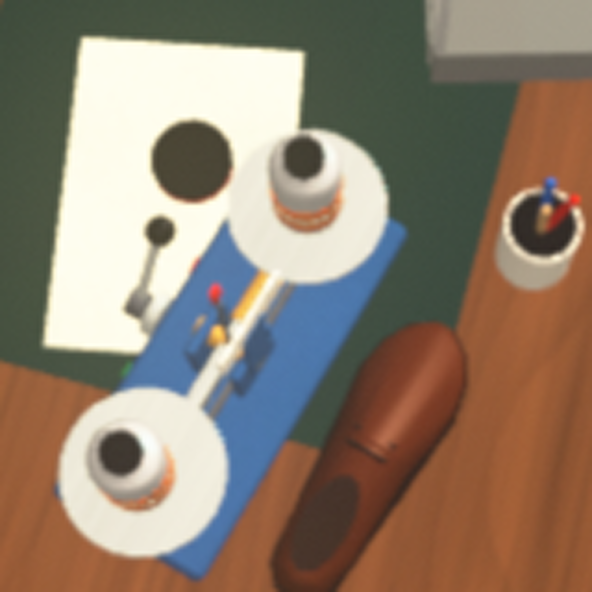

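View pics/tp_bal.png

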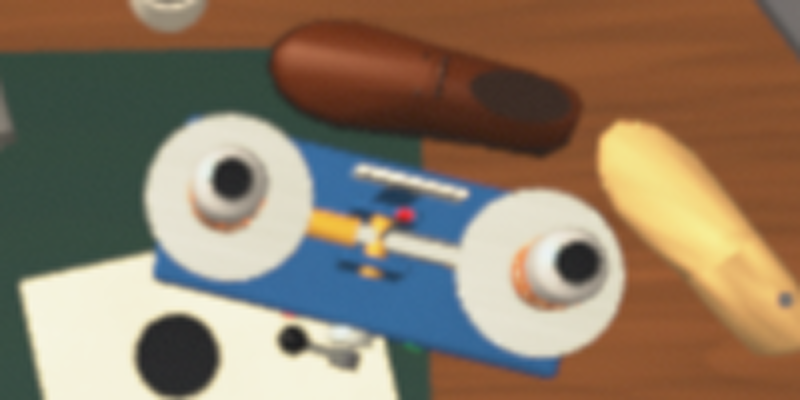

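View pics/sc_cab.png

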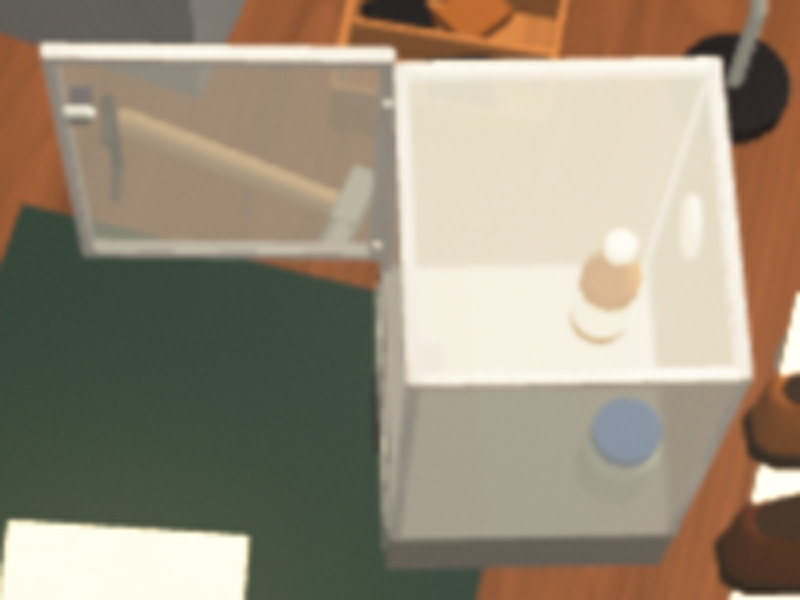

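View pics/tp_cab.png

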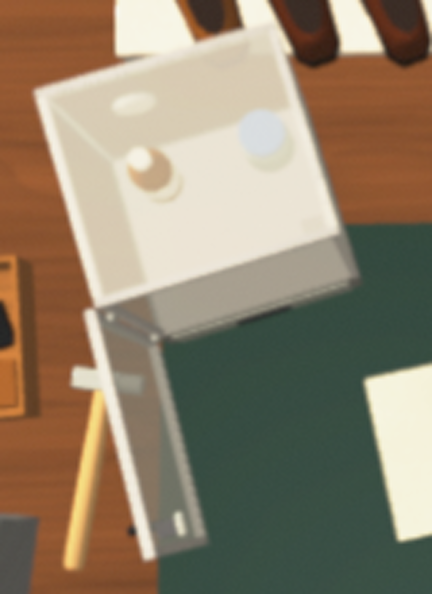

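```bash
python3 - <<'E'
from h import *
def sc(u,v,s,ox,oy): return [(u+.5)/s-.5+ox,(v+.5)/s-.5+oy]
SB=lambda u,v: sc(u,v,3.7,225,155); TB=lambda u,v: sc(u,v,4,275,160)
SC=lambda u,v: sc(u,v,4,245,35); TC=lambda u,v: sc(u,v,2.7,145,90)
np.set_printoptions(precision=4,suppress=True)
for nm,a,b,z in [("capL",SB(303,157),TB(232,178),.26),("capR",SB(121,452),TB(578,262),.26),("ball",SB(160,231),TB(293,339),.108),
  ("ptr",SB(215,293),TB(404,215),.2)]:
    print(nm,tri([("scene",a),("top",b)]),plane("scene",a,z),plane("top",b,z))
for nm,a,b in [("FL",SC(400,65),TC(97,308)),("BL",SC(718,62),TC(37,92)),("BR",SC(748,378),TC(275,27)),("FR",SC(408,382),TC(340,235))]:
    print(nm,tri([("scene",a),("top",b)]),plane("scene",a,.375),plane("top",b,.375))
for nm,a,b in [("doorfree top",SC(45,47),TC(148,556)),]:
    print(nm,tri([("scene",a),("top",b)]),plane("scene",a,.375),plane("top",b,.375))
# pans by mask
for n in ["scene","top"]:
    im=np.load(f"pics/{n}0.npz")["im"]; d=np.load(f"pics/{n}0.npz")["d"]
    vv,uu=np.mgrid[0:400,0:640]; o,dd=ray(n,np.c_[uu.ravel(),vv.ravel()]); P=o+dd*d.ravel()[:,None]
    P=P.reshape(400,640,3); np.save(f"pics/P_{n}.npy",P)
    m=(abs(P[:,:,2]-.13)<.006)&(P[:,:,1]<.05)&(P[:,:,0]>.35)&(P[:,:,0]<.85)&(P[:,:,1]>-.5)
    k,lab,st,ce=cv2.connectedComponentsWithStats(m.astype(np.uint8))
    for i in range(1,k):
        if st[i,4]>300:
            Q=P[lab==i]; (c,sz,ang)=cv2.minAreaRect(Q[:,:2].astype(np.float32)); cc=cv2.minEnclosingCircle(Q[:,:2].astype(np.float32)); print(n,st[i,4],c,sz,cc,np.median(Q[:,2]))
E
```

```text
capL [ 0.5408 -0.1108  0.2498] [[ 0.5428 -0.1133  0.26  ]] [[ 0.5387 -0.1109  0.26  ]]
capR [ 0.4729 -0.3699  0.2517] [[ 0.4754 -0.37    0.26  ]] [[ 0.4711 -0.369   0.26  ]]
ball [ 0.4247 -0.1645  0.1075] [[ 0.4256 -0.164   0.108 ]] [[ 0.4238 -0.165   0.108 ]]
ptr [ 0.5083 -0.2381  0.2687] [[ 0.4995 -0.2231  0.2   ]] [[ 0.5149 -0.2477  0.2   ]]
FL [0.5365 0.3193 0.3649] [[0.5405 0.3148 0.375 ]] [[0.5321 0.3146 0.375 ]]
BL [0.7643 0.3841 0.3672] [[0.7651 0.3797 0.375 ]] [[0.7606 0.3809 0.375 ]]
BR [0.8345 0.1364 0.3671] [[0.8366 0.1345 0.375 ]] [[0.8286 0.1336 0.375 ]]
FR [0.6072 0.0681 0.3728] [[0.6098 0.0689 0.375 ]] [[0.6044 0.0663 0.375 ]]
doorfree top [0.2833 0.2598 0.3742] [[0.285  0.2604 0.375 ]] [[0.2819 0.2586 0.375 ]]
scene 839 (0.540773868560791, -0.11397239565849304) (0.13233675062656403, 0.13338319957256317) ((0.5399624109268188, -0.11412951350212097), 0.06884050369262695) 0.12897378789880953
scene 1033 (0.4762711524963379, -0.36412525177001953) (0.1291787177324295, 0.13241606950759888) ((0.47639837861061096, -0.3637973964214325), 0.06814859062433243) 0.130409923829941
top 865 (0.539596676826477, -0.1147308349609375) (0.13133244216442108, 0.132624551653862) ((0.5392884016036987, -0.11541858315467834), 0.0680888444185257) 0.12901267460616705
top 839 (0.47192779183387756, -0.36611729860305786) (0.13220223784446716, 0.1335301399230957) ((0.47322481870651245, -0.3656207025051117), 0.06806415319442749) 0.13036802074352094
```

```bash
cat >> h.py <<'E'
np.set_printoptions(precision=4,suppress=True)
BC=np.array([.507,-.240,0]); byaw=np.arctan2(-.253,.967)
CC=np.array([.685,.2255,0]); cyaw=.276
def Rz(a): return R.from_euler('z',a).as_matrix()
def bal(p): return BC+Rz(byaw)@np.array(p)
def cab(p): return CC+Rz(cyaw)@np.array(p)
def inbal(p): return Rz(byaw).T@(np.array(p)-BC)
def incab(p): return Rz(cyaw).T@(np.array(p)-CC)
def toolR(az,pitch,flip=False):
    # x axis heading az, pitched down by pitch; z horizontal (left if not flip)
    x=np.array([np.cos(az)*np.cos(pitch),np.sin(az)*np.cos(pitch),-np.sin(pitch)])
    z=np.array([-np.sin(az),np.cos(az),0])*(-1 if flip else 1)
    return np.c_[x,np.cross(z,x),z]
def goto(p,Rt=None,s=None):
    s=s or get_state(); R0=R.from_rotvec(s["tool_rot"]).as_matrix()
    print("t",round(s["time"],2),"pos",s["position"],"F",s["ft_force"],"w",round(s["grip_width"]*8.7,2)); 
    print("shift cm (cur tool axes):",R0.T@(np.array(p)-s["position"])*100)
    if Rt is not None: print("turn deg:",np.degrees(R.from_matrix(R0.T@Rt).as_rotvec()))
E
python3 - <<'E'
from h import *
s=get_state(); print(R.from_rotvec(s["tool_rot"]).as_matrix())
print("pivot",bal([-.1,0,.03]),"ball",bal([-.1,.0536,.108]),bal([-.1,-.0536,.108]))
print(toolR(byaw,np.pi/2),'\n',toolR(byaw,np.pi/2,True))
print(incab([.5365,.318,0]),incab([.283,.26,0]))
goto([.2475,.6,.46]); goto(bal([-.1,.0536,.3]),toolR(byaw,np.pi/2)); goto(bal([-.1,.0536,.3]),toolR(byaw,np.pi/2,True))
E
```

```text
[[-0.0005 -0.9246  0.3809]
 [-0.0014  0.3809  0.9246]
 [-1.     -0.0001 -0.0014]]
pivot [ 0.4103 -0.2147  0.03  ] ball [ 0.4238 -0.1628  0.108 ] [ 0.3967 -0.2665  0.108 ]
[[ 0.     -0.9674  0.2531]
 [-0.      0.2531  0.9674]
 [-1.     -0.      0.    ]] 
 [[ 0.      0.9674 -0.2531]
 [-0.     -0.2531 -0.9674]
 [-1.      0.     -0.    ]]
[-0.1177  0.1295  0.    ] [-0.3774  0.1427  0.    ]
t 0.15 pos [0.2475 0.6006 0.2407] F [-0.1566 -0.04    0.4315] w 8.7
shift cm (cur tool axes): [-21.9272  -0.0259  -0.0897]
t 0.15 pos [0.2475 0.6006 0.2407] F [-0.1566 -0.04    0.4315] w 8.7
shift cm (cur tool axes): [ -5.8311 -45.386  -63.8818]
turn deg: [-7.7294 -0.083  -0.0007]
t 0.15 pos [0.2475 0.6006 0.2407] F [-0.1566 -0.04    0.4315] w 8.7
shift cm (cur tool axes): [ -5.8311 -45.386  -63.8818]
turn deg: [172.2706  -0.001    0.1249]
```

Request:
jog_arm([
  [0,0,0,-5.5,0,0,4.5],
  [0,0,0,-5.5,0,0,4.5],
  [0,0,0,-5.5,0,0,4.5],
  [0,0,0,-5.5,0,0,4.5],
  [0,0,0,0,0,0,4.5],
])

```text
time: 0.78
position: [0.2479, 0.6019, 0.4671]
tool_rot: [-0.911, 1.362, 0.92]
ft_force: [0.5, 0.0, 1.0]
grip_width: 0.551
```

Request:
jog_arm([
  [0,0,0,0,-3.9,-2.7,4.5],
  [0,0,0,0,-3.9,-2.7,4.5],
  [0,0,0,0,-3.9,-2.7,4.5],
  [0,0,0,0,-3.9,-2.7,4.5],
  [0,0,0,0,-3.9,-2.7,4.5],
  [0,0,0,0,-3.9,-2.7,4.5],
  [0,0,0,0,-3.9,-2.7,4.5],
  [0,0,0,0,-3.9,-2.7,4.5],
  [0,0,0,0,-3.9,-2.7,4.5],
  [0,0,0,0,-3.9,-2.7,4.5],
])

```text
time: 2.02
position: [0.5058, 0.2013, 0.4604]
tool_rot: [-0.917, 1.371, 0.917]
ft_force: [1.0, 0.3, -0.9]
grip_width: 0.518
```

Request:
jog_arm([
  [0,0,0,0,-0.8,-4.6,4.5],
  [0,0,0,0,-0.8,-4.6,4.5],
  [0,0,0,0,-0.8,-4.6,4.5],
  [0,0,0,0,-0.8,-4.6,4.5],
  [0,0,0,0,-0.8,-4.6,4.5],
  [0,0,0,0,-0.8,-4.6,4.5],
  [0,0,0,3,-0.8,-4.6,4.5],
  [0,0,0,5,-0.8,-4.6,4.5],
  [-7.7,0,0,6,0,0,4.5],
  [0,0,0,6,0,0,4.5],
])

```text
time: 3.28
position: [0.4244, -0.1582, 0.2634]
tool_rot: [-1.017, 1.319, 1.019]
ft_force: [0.3, 0.1, -0.4]
grip_width: 0.517
```

```bash
python3 - <<'E'
from h import *
goto(bal([-.1,.0536,.115]),toolR(byaw,np.pi/2))
im,d=get_image("wrist"); cv2.imwrite("pics/w1.png",im[:,:,::-1])
print(proj("wrist",[bal([-.1,.0536,.108]),bal([-.1,0,.03])]))
E
```

```text
t 3.27 pos [ 0.4244 -0.1582  0.2634] F [ 0.2658  0.1029 -0.4289] w 4.5
shift cm (cur tool axes): [14.8354 -0.0655 -0.4811]
turn deg: [-0.039   0.0612 -0.0074]
[[324.0227 204.4665]
 [276.2577 187.2991]]
```

View pics/w1.png

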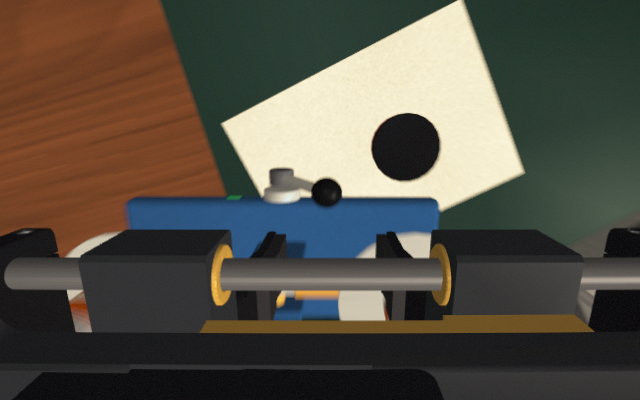

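```bash
python3 - <<'E'
from h import *
s=get_state()
im,d=get_image("wrist"); T=wfc("wrist",s)
g=im.astype(int).sum(2); m=(g<110); m[:170]=0;m[215:]=0;m[:,:308]=0;m[:,345:]=0
v,u=np.nonzero(m); print(u.min(),u.max(),v.min(),v.max(),u.mean(),v.mean())
c=[[u.mean(),v.mean()]]
print(plane("wrist",c,.108,T), d[int(v.mean()),int(u.mean())], pts("wrist",d,[[int(u.mean()),int(v.mean())]],T))
print("stem",plane("wrist",[[282,172]],.03,T),inbal(plane("wrist",[[282,172]],.03,T)[0]))
for p in [(135,205),(435,205)]: print(p,inbal(pts("wrist",d,[p],T)[0]))
for p in [(405,147),(350,100)]: print(pts("wrist",d,[p],T)[0])
E
```

```text
311 341 191 214 325.39130434782606 203.16889632107024
[[ 0.423  -0.1614  0.108 ]] 0.28338596 [[ 0.4194 -0.1605  0.1225]]
stem [[ 0.3957 -0.2038  0.03  ]] [-0.1168  0.0068  0.03  ]
(135, 205) [-0.072  -0.1769 -0.0025]
(435, 205) [-0.0732  0.1834  0.0017]
[ 0.4034 -0.0695  0.0273]
[ 0.3407 -0.1131  0.002 ]
```

```bash
python3 - <<'E'
from h import *
s=get_state()
im,d=get_image("wrist"); T=wfc("wrist",s)
cv2.imwrite("pics/w1c.png",cv2.resize(im[150:240,250:400,::-1],None,fx=5,fy=5))
for p in [(326,186),(326,192),(326,198)]: 
    q=pts("wrist",d,[p],T)[0]; print(q,inbal(q))
q=plane("wrist",[[326,192]],.108,T)[0];print(q,inbal(q))
E
```

```text
[ 0.4296 -0.164   0.0028] [-0.0942  0.0539  0.0028]
[ 0.4139 -0.1582  0.1163] [-0.1108  0.0556  0.1163]
[ 0.4179 -0.1591  0.1215] [-0.1067  0.0557  0.1215]
[ 0.4156 -0.1587  0.108 ] [-0.109   0.0555  0.108 ]
```

View pics/w1c.png

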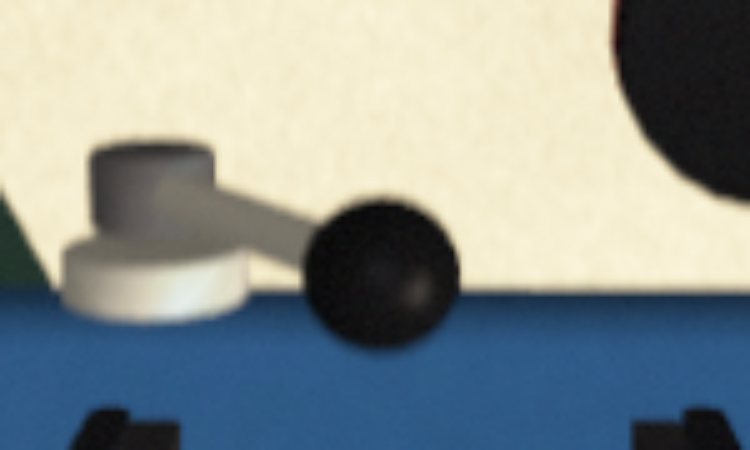

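Request:
jog_arm([
  [0,0,0,5,0,-0.3,4.5],
  [0,0,0,5,0,0,4.5],
  [0,0,0,4.8,0,0,4.5],
  [0,0,0,0,0,0,4.5],
])

```text
time: 3.92
position: [0.4244, -0.1607, 0.118]
tool_rot: [-1.018, 1.322, 1.02]
ft_force: [0.5, -0.4, 0.4]
grip_width: 0.519
```

Request:
jog_arm([
  [0,0,0,0,0,-1.5,4.5],
  [0,0,0,0,0,-1.5,4.5],
  [0,0,0,0,0,-1.5,4.5],
  [0,0,0,0,0,-1.5,4.5],
  [0,0,0,0,0,-1.5,4.5],
  [0,0,0,0,0,-1.5,4.5],
  [0,0,0,0,0,-1.4,4.5],
  [0,0,0,0,0,-0.8,4.5],
  [0,0,0,0,0,0,4.5],
  [0,0,0,0,0,0,4.5],
])

```text
time: 5.18
position: [0.3965, -0.2695, 0.1185]
tool_rot: [-1.019, 1.319, 1.017]
ft_force: [-0.4, 0.3, 0.2]
grip_width: 0.516
```

Request:
jog_arm([
  [0,0,0,0,0,0,4.5],
  [0,0,0,0,0,0,4.5],
  [0,0,0,0,0,0,4.5],
  [0,0,0,0,0,0,4.5],
  [0,0,0,0,0,0,4.5],
])

```text
time: 5.8
position: [0.3961, -0.2691, 0.1178]
tool_rot: [-1.018, 1.32, 1.018]
ft_force: [0.1, -0.5, 0.0]
grip_width: 0.518
```

```bash
python3 - <<'E'
from h import *
s=get_state(); print(inbal(s["position"]),s["ft_force"])
a,d=get_image("scene"); b,d2=get_image("top"); w,_=get_image("wrist")
cv2.imwrite("pics/s2.png",cv2.resize(a[155:315,225:385,::-1],None,fx=3.7,fy=3.7,interpolation=cv2.INTER_CUBIC))
cv2.imwrite("pics/t2.png",cv2.resize(b[160:260,275:475,::-1],None,fx=4,fy=4,interpolation=cv2.INTER_CUBIC))
for n,im,d in (("scene",a,d),("top",b,d2)):
    P0=np.load(f"pics/P_{n}.npy")
    vv,uu=np.mgrid[0:400,0:640]; o,dd=ray(n,np.c_[uu.ravel(),vv.ravel()]); P=(o+dd*d.ravel()[:,None]).reshape(400,640,3)
    for nm,c in (("L",[.540,-.1145]),("R",[.4745,-.365])):
        m=lambda P:(np.hypot(P[:,:,0]-c[0],P[:,:,1]-c[1])<.062)&(np.hypot(P[:,:,0]-c[0],P[:,:,1]-c[1])>.04)&(abs(P[:,:,2]-.13)<.03)
        print(n,nm,"before",np.median(P0[m(P0)][:,2]),"now",np.median(P[m(P)][:,2]))
E
```

```text
[-0.0999 -0.0562  0.1178] [ 0.059  -0.4758  0.0398]
scene L before 0.12866781902994817 now 0.11785575114961899
scene R before 0.130648636143608 now 0.14158662202470151
top L before 0.1287061075838758 now 0.11783133057688255
top R before 0.13065545906095677 now 0.14130271837635866
```

View pics/s2.png

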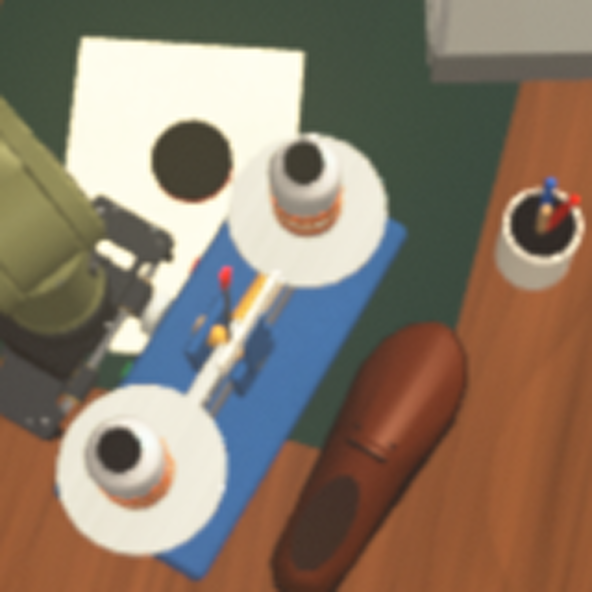

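View pics/t2.png

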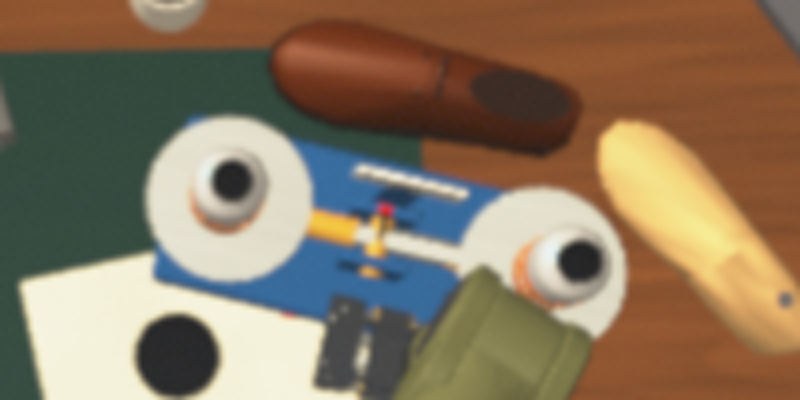

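Request:
jog_arm([
  [0,0,0,0,0,1.5,4.5],
  [0,0,0,0,0,1.5,4.5],
  [0,0,0,0,0,1.5,4.5],
  [0,0,0,0,0,1.5,4.5],
  [0,0,0,0,0,1.5,4.5],
  [0,0,0,0,0,1.5,4.5],
  [0,0,0,0,0,1.5,4.5],
  [0,0,0,0,0,1.0,4.5],
  [0,0,0,0,0,0.4,4.5],
  [0,0,0,0,0,0,4.5],
])

```text
time: 7.2
position: [0.4263, -0.1535, 0.1178]
tool_rot: [-1.018, 1.319, 1.019]
ft_force: [-0.5, -0.7, 0.0]
grip_width: 0.513
```

Request:
jog_arm([
  [0,0,0,0,0,0,4.5],
  [0,0,0,0,0,0,4.5],
])

```text
time: 7.45
position: [0.4267, -0.1539, 0.1182]
tool_rot: [-1.018, 1.319, 1.018]
ft_force: [-0.0, -1.0, -0.3]
grip_width: 0.517
```

```bash
python3 - <<'E'
from h import *
s=get_state(); print(inbal(s["position"]),s["ft_force"],s["grip_width"]*8.7)
a,d=get_image("scene"); b,d2=get_image("top"); w,_=get_image("wrist")
cv2.imwrite("pics/s3.png",cv2.resize(a[155:315,225:385,::-1],None,fx=3.7,fy=3.7,interpolation=cv2.INTER_CUBIC))
cv2.imwrite("pics/w3.png",w[:,:,::-1])
for n,im,d in (("scene",a,d),("top",b,d2)):
    vv,uu=np.mgrid[0:400,0:640]; o,dd=ray(n,np.c_[uu.ravel(),vv.ravel()]); P=(o+dd*d.ravel()[:,None]).reshape(400,640,3)
    for nm,c in (("L",[.540,-.1145]),("R",[.4745,-.365])):
        r=np.hypot(P[:,:,0]-c[0],P[:,:,1]-c[1]);m=(r<.062)&(r>.04)&(abs(P[:,:,2]-.13)<.03)
        print(n,nm,"now",np.median(P[m][:,2]))
E
```

```text
[-0.0995  0.063   0.1182] [-0.0047 -1.0025 -0.265 ] 4.49906435913942
scene L now 0.12858921989493322
scene R now 0.13078584898849166
top L now 0.12892681721879695
top R now 0.13089618245580215
```

View pics/w3.png

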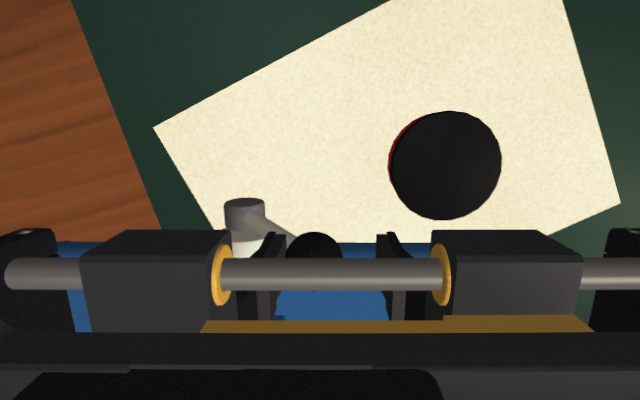

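View pics/s3.png

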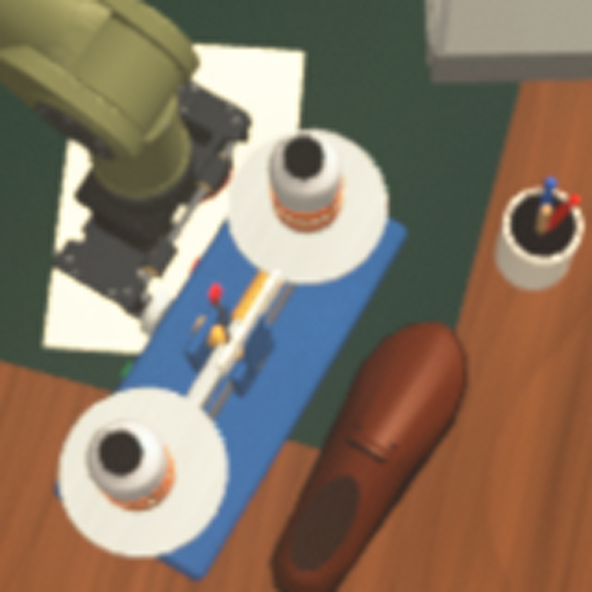

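Request:
jog_arm([
  [0,0,0,0,0,-0.6,4.5],
  [0,0,0,-5,0,0,4.5],
  [0,0,0,-6,0,0,4.5],
  [0,0,0,-6,0,0,8.7],
  [0,0,0,-4,0,2.5,8.7],
  [0,0,0,0,0,2.5,8.7],
  [0,0,0,0,0,2.5,8.7],
])

```text
time: 8.48
position: [0.4441, -0.0871, 0.3286]
tool_rot: [-1.018, 1.318, 1.017]
ft_force: [-0.1, 0.6, -0.7]
grip_width: 0.886
```

Request:
jog_arm([
  [0,0,-10,0,0,0,8.7],
  [0,0,-10,0,0,0,8.7],
  [0,0,-10,0,0,0,8.7],
  [0,0,-10,0,0,0,8.7],
  [0,0,-10,0,0,0,8.7],
  [0,0,-10,0,0,0,8.7],
  [0,0,0,0,0,0,8.7],
])

```text
time: 9.35
position: [0.5448, -0.1033, 0.1889]
tool_rot: [-1.363, 0.74, 0.373]
ft_force: [-1.1, -1.3, -0.4]
grip_width: 1.0
```

```bash
python3 - <<'E'
from h import *
G=np.array([.540,-.1125,.198]); Rt=toolR(byaw,np.radians(30))
goto(G-.14*Rt[:,0],Rt); print(get_state()["joint_positions"])
s=get_state();w,d=get_image("wrist");cv2.imwrite("pics/w4.png",w[:,:,::-1]); T=wfc("wrist",s)
print(proj("wrist",[[.540,-.1125,.13],[.540,-.1125,.26],[.540,-.1125,.225]],T))
a,_=get_image("scene");cv2.imwrite("pics/s4.png",a[:,:,::-1])
E
```

```text
t 9.35 pos [ 0.5448 -0.1033  0.1889] F [-1.0813 -1.2717 -0.4277] w 8.7
shift cm (cur tool axes): [-14.4885   2.3605  -0.8393]
turn deg: [ -1.6577   0.7549 -11.9774]
[ 0.2614 -0.3001 -0.181   2.4313  0.3927  0.1904  1.0052]
[[306.0576 158.831 ]
 [305.7495 464.8537]
 [305.7839 356.931 ]]
```

View pics/w4.png

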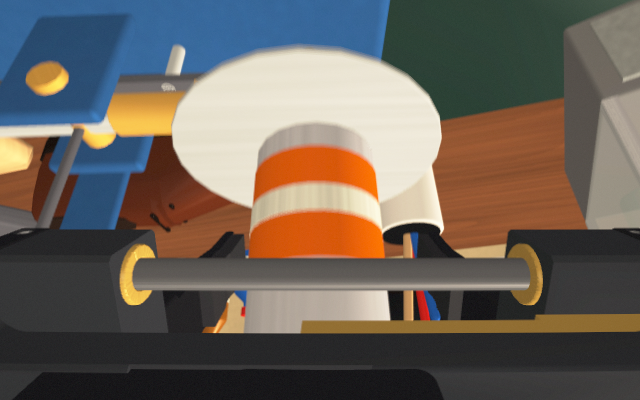

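View pics/s4.png

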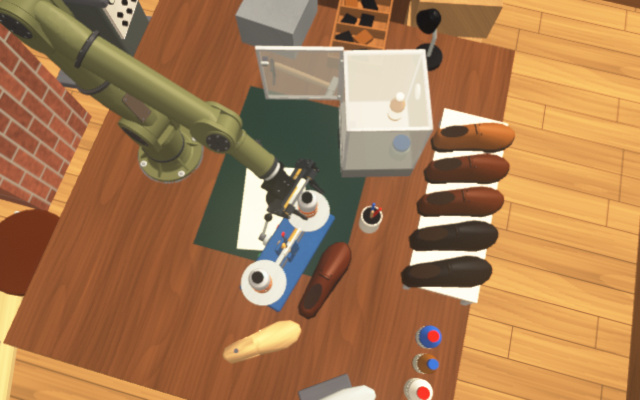

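```bash
python3 - <<'E'
from h import *
s=get_state(); M=R.from_rotvec(s["tool_rot"]).as_matrix(); print(M, "pitch",np.degrees(np.arcsin(-M[2,0])),"az",np.degrees(np.arctan2(M[1,0],M[0,0])),"roll",np.degrees(np.arcsin(M[2,2])))
w,d=get_image("wrist"); T=wfc("wrist",s)
hsv=cv2.cvtColor(w,cv2.COLOR_RGB2HSV); m=((hsv[:,:,0]<14)&(hsv[:,:,1]>190)&(hsv[:,:,2]>150)).astype(np.uint8); m[:, :230]=0; m[:,400:]=0
for v in (165,175,215,235,250):
    u=np.nonzero(m[v])[0]
    if len(u): print(v,u.min(),u.max(), pts("wrist",d,[[(u.min()+u.max())//2,v]],T))
v,u=np.nonzero(m); v,u=v[::7],u[::7]; Q=pts("wrist",d,np.c_[u,v],T); Q=Q[(Q[:,2]>.13)&(Q[:,2]<.26)]
A=np.c_[2*Q[:,:2],np.ones(len(Q))]; from scipy.optimize import least_squares
f=lambda c:np.hypot(Q[:,0]-c[0],Q[:,1]-c[1])-.03
r=least_squares(f,[.54,-.11],loss='soft_l1',f_scale=.002); print(len(Q),r.x,np.sqrt(np.mean(r.fun**2)),Q[:,2].min(),Q[:,2].max())
print("bottle in tool from TCP",M.T@(np.r_[r.x,.19]-s["position"]))
b,_=get_image("top");cv2.imwrite("pics/t4.png",cv2.resize(b[160:260,275:475,::-1],None,fx=4,fy=4))
E
```

```text
[[ 0.7288 -0.6338  0.2591]
 [-0.1719  0.1969  0.9652]
 [-0.6628 -0.748   0.0346]] pitch 41.51507680929989 az -13.273859729060417 roll 1.979974836549586
165 253 367 [[ 0.5119 -0.0997  0.1633]]
175 252 368 [[ 0.5121 -0.0998  0.1678]]
215 249 374 [[ 0.5126 -0.0998  0.1849]]
235 245 382 [[ 0.5126 -0.0991  0.1929]]
250 245 383 [[ 0.5133 -0.099   0.1983]]
1296 [ 0.5411 -0.1079] 0.007849296495225366 0.14375236412093373 0.23897911198706107
bottle in tool from TCP [-0.0016  0.0081 -0.0067]
```

View pics/t4.png

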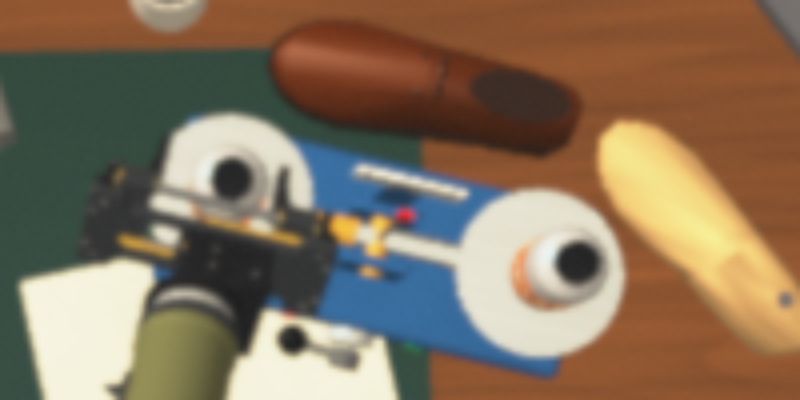

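Request:
jog_arm([
  [0,0,0,0,0,-0.6,8.7],
  [0,0,0,0,0,0,8.7],
])

```text
time: 9.8
position: [0.5484, -0.108, 0.1948]
tool_rot: [-1.363, 0.73, 0.367]
ft_force: [0.0, 0.5, 0.2]
grip_width: 1.001
```

```bash
python3 - <<'E'
from h import *
s=get_state(); M=R.from_rotvec(s["tool_rot"]).as_matrix(); print("pitch",np.degrees(np.arcsin(-M[2,0])),"az",np.degrees(np.arctan2(M[1,0],M[0,0])),"roll",np.degrees(np.arcsin(M[2,2])))
print(s["joint_positions"],s["position"],s["ft_force"],M.T@(np.r_[.541,-.108,.19]-s["position"]))
E
```

```text
pitch 41.38092605149732 az -13.077090410544372 roll 2.081694728779772
[ 0.2387 -0.3008 -0.1441  2.4254  0.3736  0.1846  1.0383] [ 0.5484 -0.108   0.1948] [0.0235 0.4541 0.2415] [-0.0022  0.0083 -0.0021]
```

Request:
jog_arm([
  [0,0,0,0,0,0,5],
  [0,0,0,0,0,0,5],
  [0,0,0,0,0,0,5],
  [0,0,0,0,0,0,5],
  [0,0,0,0,0,0,5],
], squeeze=25)

```text
time: 10.42
position: [0.5478, -0.1086, 0.1943]
tool_rot: [-1.363, 0.731, 0.367]
ft_force: [-1.5, -3.7, 2.4]
grip_width: 0.683
```

Request:
jog_arm([
  [0,0,0,-1.3,-1.5,0.1,5],
  [0,0,0,-1.3,-1.5,0.1,5],
  [0,0,0,0,0,0,5],
])

```text
time: 10.8
position: [0.5647, -0.1094, 0.2237]
tool_rot: [-1.362, 0.735, 0.372]
ft_force: [-0.6, -0.6, -4.6]
grip_width: 0.681
```

```bash
cat > st.py <<'E'
from h import *
s=get_state(); M=R.from_rotvec(s["tool_rot"]).as_matrix(); print("t",s["time"],"pitch",np.degrees(np.arcsin(-M[2,0])),"az",np.degrees(np.arctan2(M[1,0],M[0,0])),"roll",np.degrees(np.arcsin(M[2,2])))
print(s["joint_positions"],s["position"],s["ft_force"],"\nup",M.T@[0,0,1],"\nx",M.T@[1,0,0],"\ny",M.T@[0,1,0])
E
python3 st.py
```

```text
t 10.8 pitch 41.731952095010065 az -13.147846814973525 roll 1.995681365292341
[ 0.2727 -0.3    -0.1711  2.3552  0.2263  0.2523  1.1869] [ 0.5647 -0.1094  0.2237] [-0.5862 -0.6374 -4.633 ] 
up [-0.6656 -0.7455  0.0348] 
x [ 0.7267 -0.6369  0.2575] 
y [-0.1697  0.1967  0.9657]
```

Request:
jog_arm([
  [0,0,4,-1.3,-1.5,0.1,5],
  [0,0,5,-1.3,-1.5,0.1,5],
  [0,0,0,0,0,0,5],
])

```text
time: 11.18
position: [0.5691, -0.1098, 0.2653]
tool_rot: [-1.309, 0.841, 0.492]
ft_force: [-0.3, 0.3, -4.7]
grip_width: 0.681
```

```bash
python3 st.py; python3 - <<'E'
from h import *
print("pot",plane("scene",[[371,212]],.1),plane("top",[[317,152]],.1))
for p in [(-.16,-.13,.25),(-.16,0,.25),(-.155,0,.15),(-.055,0,.139)]: q=cab(p); print(p,q,np.hypot(*q[:2]))
E
```

```text
t 11.175 pitch 50.455617425296424 az -12.47484917033109 roll 2.0306041316914625
[ 0.1971 -0.2785 -0.0827  2.1749  0.0871  0.5591  1.3494] [ 0.5691 -0.1098  0.2653] [-0.2903  0.2796 -4.7009] 
up [-0.7711 -0.6357  0.0354] 
x [ 0.6216 -0.7397  0.2576] 
y [-0.1375  0.2207  0.9656]
pot [[ 0.7371 -0.0589  0.1   ]] [[ 0.7374 -0.0693  0.1   ]]
(-0.16, -0.13, 0.25) [0.5665 0.0568 0.25  ] 0.5693240398374959
(-0.16, 0, 0.25) [0.5311 0.1819 0.25  ] 0.5613439315395838
(-0.155, 0, 0.15) [0.5359 0.1833 0.15  ] 0.5663367081451476
(-0.055, 0, 0.139) [0.6321 0.2105 0.139 ] 0.66621499331671
```

Request:
jog_arm([
  [0,0,0,-0.6,0.8,3.1,5],
  [0,0,0,-0.6,0.8,3.1,5],
  [0,0,0,-0.6,0.8,3.1,5],
  [0,0,0,-0.5,0.8,3.1,5],
  [0,0,0,-0.5,0.9,3.1,5],
  [-5.4,-4.4,0.2,0,0,0,5],
  [-5.4,-4.4,0.2,0,0,0,5],
  [0,0,0,0,0,0,5],
])

```text
time: 12.18
position: [0.5628, 0.052, 0.259]
tool_rot: [-1.413, 0.701, 0.682]
ft_force: [-0.7, -0.8, -4.1]
grip_width: 0.68
```

```bash
python3 st.py; python3 - <<'E'
from h import *
print(incab(get_state()["position"]));goto(cab([-.165,-.03,.26]))
E
```

```text
t 12.175 pitch 51.05484472197255 az 0.7330801622949045 roll 1.9391671808500044
[-0.0283 -0.3004 -0.1592  2.1973  0.126   0.5744  1.2508] [0.5628 0.052  0.259 ] [-0.7107 -0.7525 -4.069 ] 
up [-0.7777 -0.6277  0.0338] 
x [ 0.6285 -0.7772  0.0291] 
y [0.008  0.0439 0.999 ]
[-0.1648 -0.1336  0.259 ]
t 12.18 pos [0.5628 0.052  0.259 ] F [-0.7107 -0.7525 -4.069 ] w 5.91
shift cm (cur tool axes): [-1.7826  2.5812  9.8776]
```

Request:
jog_arm([
  [0,0,3,0.3,1.3,2.5,5],
  [0,0,2,0.3,1.3,2.5,5],
  [0,0,0,0.3,1.3,2.5,5],
  [0,0,0,0.3,1.3,2.4,5],
  [0,0,0,0,0,0,5],
])

```text
time: 12.8
position: [0.5302, 0.1567, 0.2234]
tool_rot: [-1.393, 0.761, 0.752]
ft_force: [0.3, -0.7, -4.9]
grip_width: 0.677
```

```bash
python3 st.py; python3 - <<'E'
from h import *
print(incab(get_state()["position"]));goto(cab([-.16,0.0,.21]))
E
```

```text
t 12.8 pitch 55.91490285533436 az 1.3924416249162823 roll 1.8604121680919667
[-0.0401 -0.2388 -0.3995  2.1767  0.2392  0.6519  0.9311] [0.5302 0.1567 0.2234] [ 0.2832 -0.7057 -4.8975] 
up [-0.8282 -0.5595  0.0325] 
x [ 0.5603 -0.828   0.0237] 
y [0.0136 0.0378 0.9992]
[-0.1677 -0.0241  0.2234]
t 12.8 pos [0.5302 0.1567 0.2234] F [ 0.2832 -0.7057 -4.8975] w 5.89
shift cm (cur tool axes): [1.1931 0.7808 2.4808]
```

Request:
jog_arm([
  [-6,-4,0.2,0,0,0.8,5],
  [-6,-4,0.2,0,0,0.8,5],
  [0,0,0,0,0,0.8,5],
  [0,0,0,0,0,0,5],
])

```text
time: 13.3
position: [0.5293, 0.1792, 0.2264]
tool_rot: [-1.506, 0.592, 0.942]
ft_force: [0.2, -0.6, -4.7]
grip_width: 0.682
```

```bash
python3 st.py; python3 - <<'E'
from h import *
print(incab(get_state()["position"]));goto(cab([-.11,0.0,.175]),toolR(cyaw,np.radians(48)));goto(cab([-.055,0.0,.145]),toolR(cyaw,np.radians(41.5)))
a,_=get_image("scene"); cv2.imwrite("pics/s5.png",cv2.resize(a[30:230,200:460,::-1],None,fx=3,fy=3,interpolation=cv2.INTER_CUBIC))
b,_=get_image("top");cv2.imwrite("pics/t5.png",cv2.resize(b[90:310,145:345,::-1],None,fx=2.7,fy=2.7,interpolation=cv2.INTER_CUBIC))
E
```

```text
t 13.3 pitch 55.75471066657198 az 15.531080065301085 roll 1.7865563589196958
[-0.1597 -0.2468 -0.2341  2.1875  0.032   0.6014  1.3613] [0.5293 0.1792 0.2264] [ 0.2247 -0.6249 -4.6996] 
up [-0.8266 -0.5619  0.0312] 
x [ 0.5422 -0.8101 -0.2232] 
y [ 0.1507 -0.1676  0.9743]
[-0.1624 -0.0022  0.2264]
t 13.3 pos [0.5293 0.1792 0.2264] F [ 0.2247 -0.6249 -4.6996] w 5.93
shift cm (cur tool axes): [ 7.1983 -1.4259  0.321 ]
turn deg: [-3.3935 -0.3894 -7.748 ]
t 13.3 pos [0.5293 0.1792 0.2264] F [ 0.2247 -0.6249 -4.6996] w 5.93
shift cm (cur tool axes): [12.7732 -4.2783  0.5064]
turn deg: [ -3.3721  -0.5823 -14.2461]
```

View pics/s5.png

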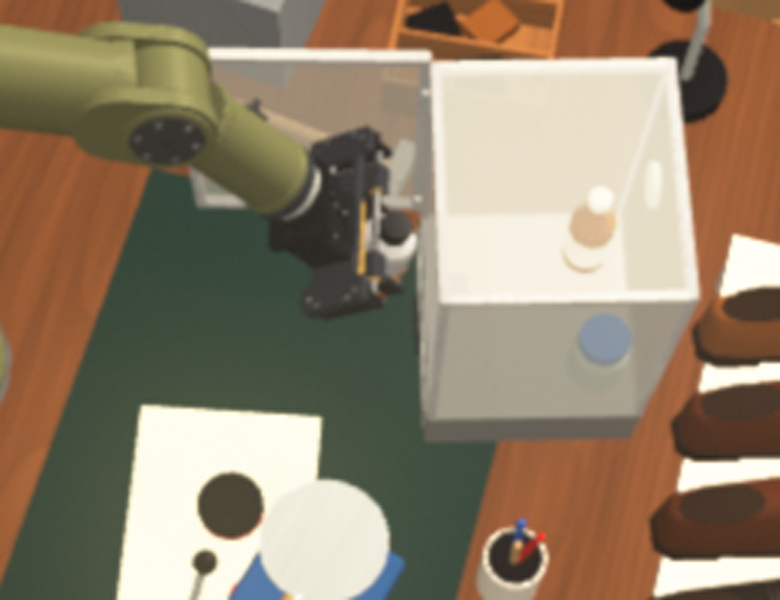

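View pics/t5.png

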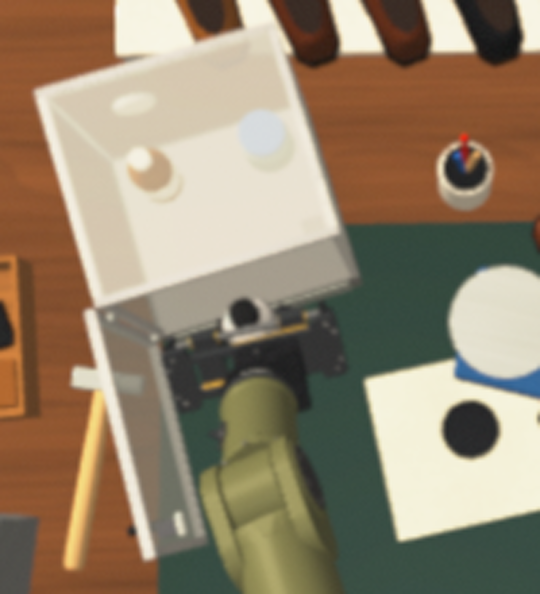

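Request:
jog_arm([
  [0,0,-2.6,2.4,-0.5,0.1,5],
  [0,0,-2.6,2.4,-0.5,0.1,5],
  [0,0,-2.6,2.4,-0.5,0.1,5],
  [0,0,0,0,0,0,5],
])

```text
time: 13.9
position: [0.5814, 0.1947, 0.1755]
tool_rot: [-1.526, 0.486, 0.841]
ft_force: [0.4, 0.3, -6.1]
grip_width: 0.678
```

```bash
python3 st.py; python3 - <<'E'
from h import *
print(incab(get_state()["position"]));goto(cab([-.048,0.0,.150]),toolR(cyaw,np.radians(41.5)))
E
```

```text
t 13.9 pitch 48.21592476809647 az 14.946467107964343 roll 1.779069591804187
[-0.0684 -0.1019 -0.3449  2.2423  0.2693  0.2833  1.1295] [0.5814 0.1947 0.1755] [ 0.418   0.2595 -6.0659] 
up [-0.7457 -0.6656  0.031 ] 
x [ 0.6438 -0.7317 -0.2241] 
y [ 0.1719 -0.1471  0.9741]
[-0.108  -0.0014  0.1755]
t 13.9 pos [0.5814 0.1947 0.1755] F [ 0.418   0.2595 -6.0659] w 5.89
shift cm (cur tool axes): [ 5.8974 -2.7648  0.3612]
turn deg: [-3.2794 -0.7715 -6.7005]
```

Request:
jog_arm([
  [0,0,-2.3,2,-0.9,0.1,5],
  [0,0,-2.2,2,-0.9,0.1,5],
  [0,0,-2.2,1.9,-0.9,0.1,5],
  [0,0,0,0,0,0,5],
])

```text
time: 14.4
position: [0.6276, 0.2042, 0.1608]
tool_rot: [-1.543, 0.418, 0.761]
ft_force: [-0.1, 0.2, -5.0]
grip_width: 0.682
```

```bash
python3 st.py; python3 - <<'E'
from h import *
s=get_state();print(incab(s["position"]))
w,d=get_image("wrist");cv2.imwrite("pics/w6.png",w[:,:,::-1])
a,_=get_image("scene"); cv2.imwrite("pics/s6.png",cv2.resize(a[30:230,200:460,::-1],None,fx=3,fy=3,interpolation=cv2.INTER_CUBIC))
E
```

```text
t 14.4 pitch 42.865106544056516 az 13.784345411833653 roll 1.3238663296923319
[ 0.0258  0.0202 -0.4519  2.2226  1.0294  0.1654  0.3956] [0.6276 0.2042 0.1608] [-0.0979  0.1825 -4.9607] 
up [-0.6803 -0.7326  0.0231] 
x [ 0.7118 -0.6679 -0.2173] 
y [ 0.1746 -0.1314  0.9758]
[-0.061  -0.0048  0.1608]
```

View pics/w6.png

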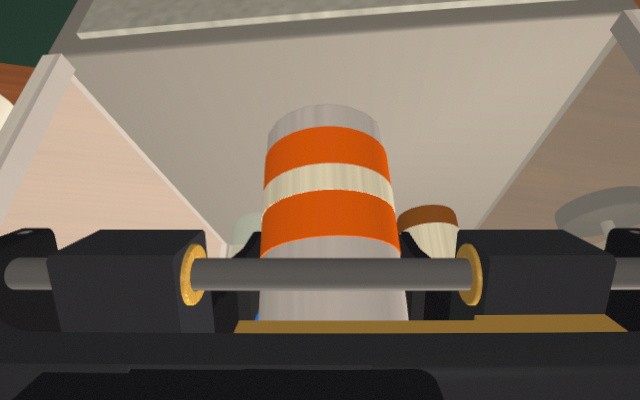

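View pics/s6.png

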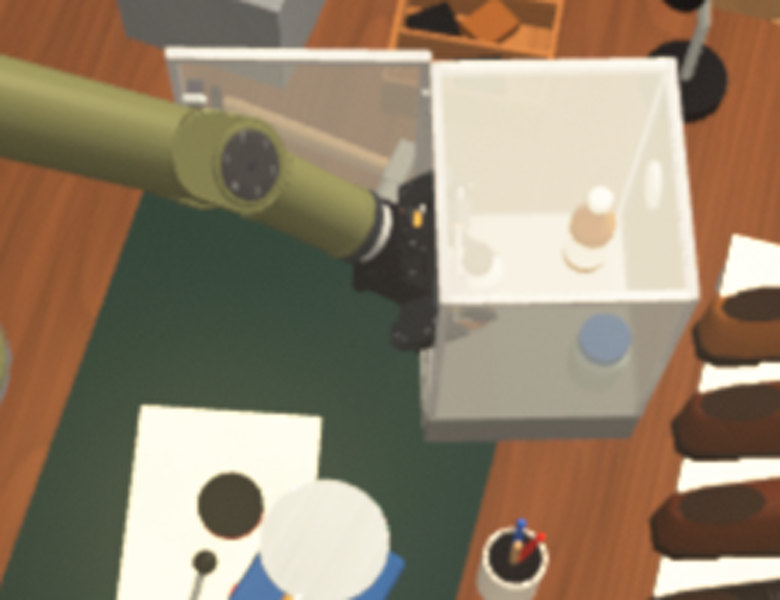

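Request:
jog_arm([
  [0,0,-0.6,1.5,-0.6,0.2,5],
  [0,0,-0.6,1.5,-0.6,0.2,5],
  [0,0,0,0,0,0,5],
])

```text
time: 14.88
position: [0.6559, 0.2156, 0.1494]
tool_rot: [-1.544, 0.401, 0.746]
ft_force: [-0.6, -0.1, -4.3]
grip_width: 0.681
```

```bash
python3 st.py; python3 - <<'E'
from h import *
s=get_state();print(incab(s["position"]))
goto(cab([-.03,0,.143]),toolR(cyaw,np.radians(41.5)))
E
```

```text
t 14.875 pitch 41.6788245144436 az 13.826111928846185 roll 1.390348696151618
[-0.0202  0.1054 -0.4167  2.1803  1.424   0.1746  0.019 ] [0.6559 0.2156 0.1494] [-0.5711 -0.058  -4.291 ] 
up [-0.665  -0.7465  0.0243] 
x [ 0.7252 -0.6531 -0.2179] 
y [ 0.1785 -0.1273  0.9757]
[-0.0307 -0.0016  0.1494]
t 14.88 pos [0.6559 0.2156 0.1494] F [-0.5711 -0.058  -4.291 ] w 5.92
shift cm (cur tool axes): [0.4704 0.4432 0.1498]
turn deg: [-3.1809 -1.4894 -0.1547]
```

Request:
jog_arm([
  [0,0,0,0.4,0.4,0,5],
  [0,0,0,0,0,0,5],
])

```text
time: 15.12
position: [0.6555, 0.2152, 0.1435]
tool_rot: [-1.544, 0.402, 0.745]
ft_force: [-0.1, -1.0, -4.9]
grip_width: 0.683
```

Request:
jog_arm([
  [0,0,0,0.2,0.2,0,5],
  [0,0,0,0,0,0,5],
])

```text
time: 15.38
position: [0.656, 0.2154, 0.1411]
tool_rot: [-1.544, 0.401, 0.745]
ft_force: [0.0, -0.2, -4.8]
grip_width: 0.682
```

```bash
python3 st.py; python3 - <<'E'
from h import *
s=get_state();print(incab(s["position"]))
w,d=get_image("wrist");cv2.imwrite("pics/w7.png",w[:,:,::-1])
E
```

```text
t 15.375 pitch 41.6682763511634 az 13.770389520915067 roll 1.3647020190997055
[-0.0285  0.1202 -0.4097  2.1862  1.5412  0.1775 -0.0966] [0.656  0.2154 0.1411] [ 0.0359 -0.2368 -4.8036] 
up [-0.6648 -0.7466  0.0238] 
x [ 0.7255 -0.653  -0.2173] 
y [ 0.1778 -0.1272  0.9758]
[-0.0307 -0.0019  0.1411]
```

View pics/w7.png

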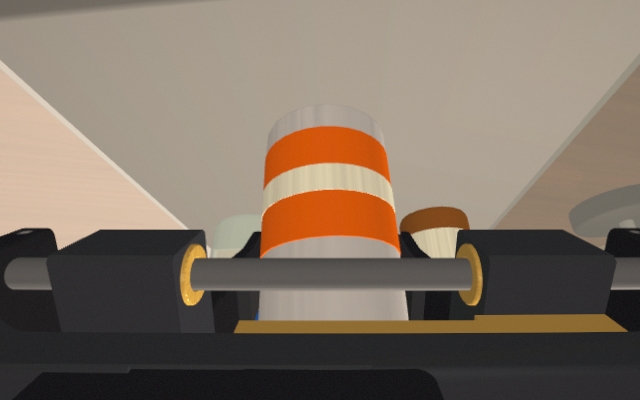

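Request:
jog_arm([
  [0,0,0,0.13,0.15,0,5],
  [0,0,0,0,0,0,5],
])

```text
time: 15.68
position: [0.6574, 0.2157, 0.1408]
tool_rot: [-1.545, 0.399, 0.742]
ft_force: [-1.5, -0.7, 2.2]
grip_width: 0.682
```

Request:
jog_arm([
  [0,0,0,0.13,0.15,0,5],
  [0,0,0,0,0,0,5],
])

```text
time: 15.92
position: [0.6586, 0.2154, 0.1406]
tool_rot: [-1.546, 0.398, 0.739]
ft_force: [-4.1, -3.7, 9.3]
grip_width: 0.678
```

Request:
jog_arm([
  [0,0,0,-0.13,-0.15,0,5],
  [0,0,0,0,0,0,5],
])

```text
time: 16.18
position: [0.6573, 0.2151, 0.1403]
tool_rot: [-1.545, 0.4, 0.742]
ft_force: [-1.3, -2.1, 5.0]
grip_width: 0.678
```

Request:
jog_arm([
  [0,0,0,0,0,0,6.5],
  [0,0,0,0,0,0,7.5],
  [0,0,0,0,0,0,8.7],
  [0,0,0,0,0,0,8.7],
  [0,0,0,0,0,0,8.7],
])

```text
time: 16.8
position: [0.6561, 0.2156, 0.1385]
tool_rot: [-1.544, 0.401, 0.745]
ft_force: [-0.4, -0.6, -1.0]
grip_width: 0.991
```

```bash
python3 st.py; python3 - <<'E'
from h import *
s=get_state();print(incab(s["position"]))
w,d=get_image("wrist");cv2.imwrite("pics/w8.png",w[:,:,::-1]); T=wfc("wrist",s)
hsv=cv2.cvtColor(w,cv2.COLOR_RGB2HSV); m=((hsv[:,:,0]<14)&(hsv[:,:,1]>190)&(hsv[:,:,2]>150)).astype(np.uint8); m[:, :230]=0; m[:,400:]=0;m[255:]=0
for v in (140,165,175,215,235,250):
    u=np.nonzero(m[v])[0]
    if len(u):
        p=pts("wrist",d,[[(u.min()+u.max())//2,v]],T)[0]; print(v,u.min(),u.max(),incab(p)+[.03,0,0])
E
```

```text
t 16.8 pitch 41.687995333464734 az 13.785520363056776 roll 1.3665932126501916
[-0.03    0.1253 -0.4089  2.1871  1.5722  0.1789 -0.1269] [0.6561 0.2156 0.1385] [-0.3876 -0.5557 -0.9872] 
up [-0.6651 -0.7464  0.0238] 
x [ 0.7253 -0.6532 -0.2175] 
y [ 0.1779 -0.1274  0.9758]
[-0.0305 -0.0016  0.1385]
140 283 368 [-0.0358 -0.0002  0.0937]
165 265 385 [-0.0352 -0.0005  0.1057]
175 264 386 [-0.0368 -0.0005  0.1114]
215 263 390 [-0.0358 -0.0005  0.1283]
235 259 393 [-0.0362 -0.0006  0.1364]
250 258 395 [-0.0345 -0.0008  0.1415]
```

View pics/w8.png

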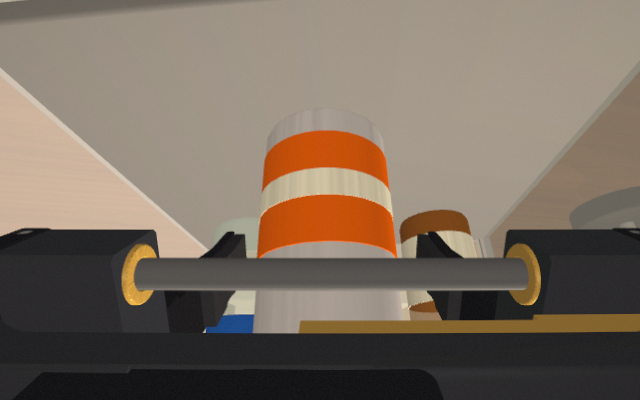

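Request:
jog_arm([
  [0,0,0,-2.5,0,0,8.7],
  [0,0,0,-2.5,0,0,8.7],
  [0,0,0,-2.5,0,0,8.7],
  [0,0,0,0,0,0,8.7],
])

```text
time: 17.35
position: [0.6042, 0.2025, 0.1882]
tool_rot: [-1.544, 0.4, 0.742]
ft_force: [0.4, 0.5, 1.3]
grip_width: 1.002
```

```bash
python3 st.py; python3 - <<'E'
from h import *
s=get_state();print(incab(s["position"]))
E
```

```text
t 17.35 pitch 41.523875969858146 az 13.670808570588143 roll 1.348867326710746
[-0.0121 -0.0847 -0.4223  2.2638  0.7889  0.1722  0.6021] [0.6042 0.2025 0.1882] [0.3713 0.5366 1.3499] 
up [-0.6629 -0.7483  0.0235] 
x [ 0.7275 -0.6513 -0.216 ] 
y [ 0.1769 -0.1261  0.9761]
[-0.084  -0.0001  0.1882]
```

Request:
jog_arm([
  [0,0,3,-1.9,1.3,-0.1,8.7],
  [0,0,5,-2,1.4,-0.1,8.7],
  [0,0,7,-2,1.2,-0.1,6],
  [0,0,8,-2,1,-0.1,4],
  [0,0,0,0,0,0,2],
])

```text
time: 17.98
position: [0.5266, 0.1788, 0.2131]
tool_rot: [-1.486, 0.717, 1.034]
ft_force: [0.2, 0.4, -1.3]
grip_width: 0.741
```

```bash
python3 st.py; python3 - <<'E'
from h import *
s=get_state();print(incab(s["position"]))
a,da=get_image("scene"); cv2.imwrite("pics/s9.png",cv2.resize(a[30:230,200:460,::-1],None,fx=3,fy=3,interpolation=cv2.INTER_CUBIC))
E
```

```text
t 17.975 pitch 63.720266739397466 az 14.34317663151136 roll 1.049351243864468
[-0.2689 -0.1628 -0.1399  2.1004  0.0716  0.7505  1.3264] [0.5266 0.1788 0.2131] [ 0.1626  0.405  -1.2953] 
up [-0.8966 -0.4424  0.0183] 
x [ 0.429  -0.8782 -0.2116] 
y [ 0.1097 -0.1819  0.9772]
[-0.1651 -0.0018  0.2131]
```

View pics/s9.png

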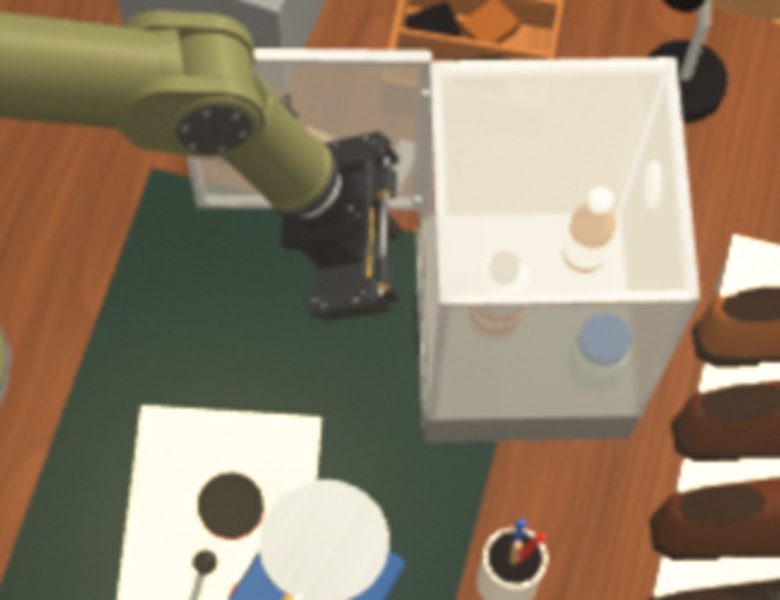

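Request:
jog_arm([
  [0,0,0,-1.8,3.5,-0.2,0],
  [0,0,8.7,-2,0,0,0],
  [0,0,8.7,-3,0,0,0],
  [0,0,8.7,-4,0,0,0],
  [0,0,0,-5,0,0,0],
  [0,0,0,-5,0,0,0],
  [0,0,0,-4,0,0,0],
  [0,0,0,0,0,0,0],
])

```text
time: 19.02
position: [0.4659, 0.1586, 0.4389]
tool_rot: [-1.351, 1.088, 1.37]
ft_force: [-0.1, 0.2, 0.0]
grip_width: 0.008
```

```bash
python3 st.py; python3 - <<'E'
from h import *
s=get_state();print(incab(s["position"]),s["grip_width"])
goto(cab([-.3,.22,.44]),toolR(cyaw,np.pi/2))
E
```

```text
t 19.025 pitch 89.0066416878978 az 90.83840329767798 roll 0.9741447937922438
[-0.2801 -0.0365 -0.0868  1.4673 -0.0196  1.7047  1.4129] [0.4659 0.1586 0.4389] [-0.1446  0.1552  0.0255] 
up [-0.9998 -0.0034  0.017 ] 
x [-0.0003 -0.9777 -0.21  ] 
y [ 0.0173 -0.21    0.9775]
[-0.229  -0.0047  0.4389] 0.007562660204082789
t 19.02 pos [0.4659 0.1586 0.4389] F [-0.1446  0.1552  0.0255] w 0.07
shift cm (cur tool axes): [ 0.2362  8.5291 21.9656]
turn deg: [-3.6884  0.9676  0.2257]
```

Request:
jog_arm([
  [-3.7,1,0,-0.2,1.7,4.4,0],
  [0,0,0,-0.2,1.7,4.4,0],
  [0,0,0,0,1.7,4.4,0],
  [0,0,0,0,1.7,4.4,0],
  [0,0,0,0,1.7,4.4,0],
  [0,0,0,0,0,0,0],
])

```text
time: 19.77
position: [0.3215, 0.3514, 0.4405]
tool_rot: [-1.415, 1.063, 1.418]
ft_force: [1.1, -0.3, 0.1]
grip_width: 0.004
```

```bash
python3 st.py; python3 - <<'E'
from h import *
s=get_state();print(incab(s["position"]))
w,d=get_image("wrist");cv2.imwrite("pics/w10.png",w[:,:,::-1])
a,_=get_image("top");cv2.imwrite("pics/t10.png",cv2.resize(a[90:310,145:345,::-1],None,fx=2.7,fy=2.7,interpolation=cv2.INTER_CUBIC))
H=np.array([-.12,.13])
for th in np.arange(1.65,-.01,-.15).tolist()+[0]:
    dd=np.array([-np.sin(th),-np.cos(th)]); n=np.array([-np.cos(th),np.sin(th)]); h=.015*abs(np.sin(th))+.0095*np.cos(th)
    q=H+.205*dd+(.012+h)*n; print(round(th,2),q,cab([*q,0])[:2])
E
```

```text
t 19.775 pitch 89.84230872298996 az -170.7399891887147 roll 0.019466602103658467
[-0.5037 -0.0584 -0.3561  1.4818 -0.0223  1.7166  0.9938] [0.3215 0.3514 0.4405] [ 1.1454 -0.3131  0.0662] 
up [-1.      0.0027  0.0003] 
x [-0.0027 -0.9596 -0.2815] 
y [-0.0004 -0.2815  0.9596]
[-0.3155  0.2202  0.4405]
1.65 [-0.3223  0.1723] [0.3279 0.3035]
1.5 [-0.3264  0.1431] [0.3319 0.2742]
1.35 [-0.3263  0.1131] [0.3402 0.2454]
1.2 [-0.3217  0.0831] [0.3528 0.2178]
1.05 [-0.3126  0.0538] [0.3696 0.1921]
0.9 [-0.299   0.0258] [0.3903 0.1688]
0.75 [-0.2811 -0.0001] [0.4146 0.1488]
0.6 [-0.2591 -0.0232] [0.442  0.1326]
0.45 [-0.2336 -0.0428] [0.472  0.1207]
0.3 [-0.205  -0.0583] [0.5037 0.1135]
0.15 [-0.174  -0.0692] [0.5364 0.1115]
0.0 [-0.1415 -0.075 ] [0.5693 0.1148]
0 [-0.1415 -0.075 ] [0.5693 0.1148]
```

View pics/t10.png

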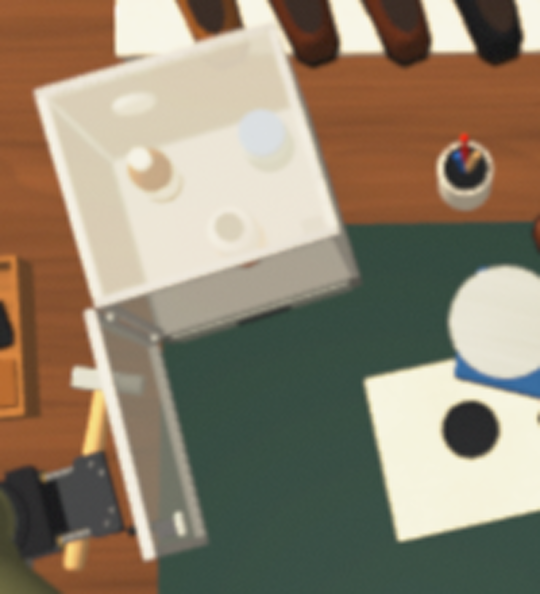

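View pics/w10.png

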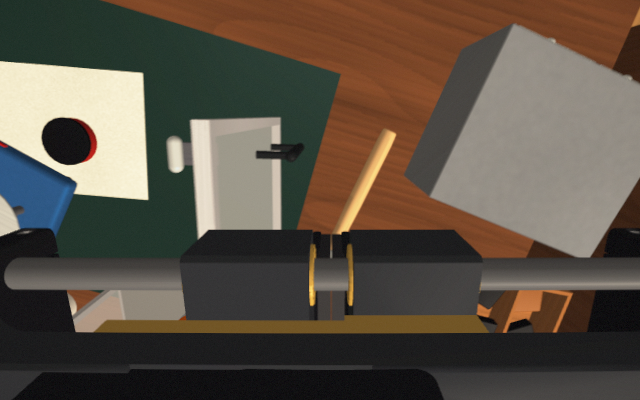

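Request:
jog_arm([
  [0,0,0,4,0,0,0],
  [0,0,0,3.8,0,0,0],
  [0,0,0,0,0.7,-2.5,0],
  [0,0,0,0,0,-2.3,0],
  [0,0,0,0,0.4,-2.9,0],
  [0,0,0,0,0,-3.0,0],
  [0,0,0,0,-0.5,-3.0,0],
  [0,0,0,0,0,0,0],
])

```text
time: 20.88
position: [0.3577, 0.2119, 0.3639]
tool_rot: [-1.405, 1.069, 1.408]
ft_force: [-0.9, 0.1, 0.0]
grip_width: 0.005
```

```bash
python3 st.py; python3 - <<'E'
from h import *
s=get_state();print(incab(s["position"]))
a,_=get_image("top");cv2.imwrite("pics/t11.png",cv2.resize(a[90:310,145:345,::-1],None,fx=2.7,fy=2.7,interpolation=cv2.INTER_CUBIC))
E
```

```text
t 20.875 pitch 89.87141890702516 az 168.80417304963876 roll 0.057861317522632204
[-0.3832 -0.2058 -0.1771  1.7621 -0.0376  1.5838  1.2851] [0.3577 0.2119 0.3639] [-0.9218  0.1424  0.0147] 
up [-1.     0.002  0.001] 
x [-0.0022 -0.9634 -0.268 ] 
y [ 0.0004 -0.268   0.9634]
[-0.3186  0.0761  0.3639]
```

View pics/t11.png

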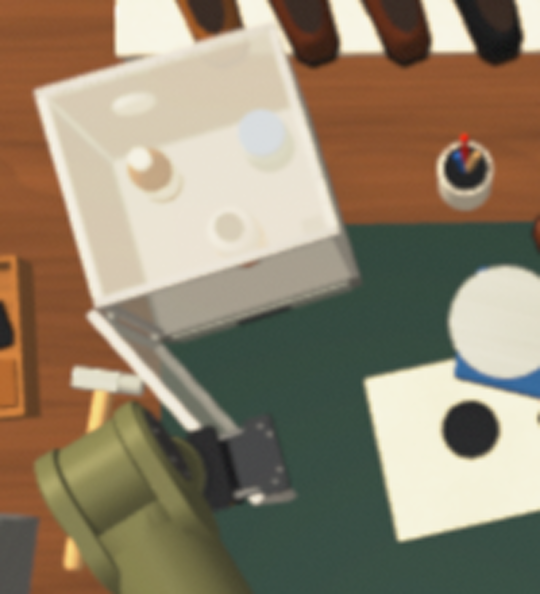

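Door is following (now about 1.1 rad). Continue the arc.

Request:
jog_arm([
  [0,0,0,0,-0.6,-2.4,0],
  [0,0,0,0,-1.3,-2.7,0],
  [0,0,0,0,-1.8,-2.6,0],
  [0,0,0,0,-2.2,-2.3,0],
  [0,0,0,0,-2.5,-2,0],
  [0,0,0,0,-2.8,-1.5,0],
  [0,0,0,0,0,0,0],
])

```text
time: 21.8
position: [0.502, 0.1164, 0.3628]
tool_rot: [-1.408, 1.067, 1.415]
ft_force: [-0.7, -0.2, 0.0]
grip_width: 0.007
```

```bash
python3 st.py; python3 - <<'E'
from h import *
s=get_state();print(incab(s["position"]))
goto(cab([-.1415,-.075,.364]),toolR(cyaw,np.pi/2))
a,_=get_image("top");cv2.imwrite("pics/t12.png",cv2.resize(a[90:310,145:345,::-1],None,fx=2.7,fy=2.7,interpolation=cv2.INTER_CUBIC))
E
```

```text
t 21.8 pitch 89.75327458708806 az 167.69515516922766 roll 0.11669769666009308
[-0.2783  0.0063  0.0003  1.5738 -0.002   1.5653  1.5707] [0.502  0.1164 0.3628] [-0.6847 -0.197   0.0487] 
up [-1.      0.0038  0.002 ] 
x [-0.0042 -0.9616 -0.2743] 
y [ 0.0009 -0.2744  0.9616]
[-0.2058 -0.0551  0.3628]
t 21.8 pos [0.502  0.1164 0.3628] F [-0.6847 -0.197   0.0487] w 0.06
shift cm (cur tool axes): [-0.1447 -6.4229 -2.0043]
turn deg: [ 0.1099  0.1165 -0.2175]
```

View pics/t12.png

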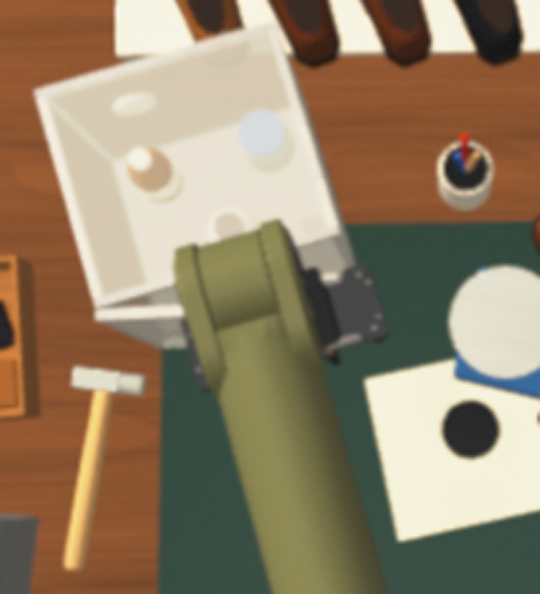

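Request:
jog_arm([
  [0,0,0,0,-1.6,-0.7,0],
  [0,0,0,0,-1.6,-0.6,0],
  [0,0,0,0,-1.3,-0.4,0],
  [0,0,0,0,-1,-0.2,0],
  [0,0,0,0,0,0,0],
])

```text
time: 22.48
position: [0.5596, 0.1137, 0.3641]
tool_rot: [-1.409, 1.064, 1.415]
ft_force: [-0.1, -0.3, 0.6]
grip_width: 0.004
```

Request:
jog_arm([
  [0,0,0,0,-0.4,0,0],
  [0,0,0,0,-0.4,0,0],
  [0,0,0,0,0,0,0],
])

```text
time: 22.85
position: [0.567, 0.1159, 0.3645]
tool_rot: [-1.41, 1.063, 1.414]
ft_force: [1.0, -0.5, 0.1]
grip_width: 0.007
```

```bash
python3 st.py; python3 - <<'E'
from h import *
s=get_state();print(incab(s["position"]))
a,_=get_image("scene");cv2.imwrite("pics/s13.png",cv2.resize(a[30:230,200:460,::-1],None,fx=3,fy=3,interpolation=cv2.INTER_CUBIC))
w,d=get_image("wrist");cv2.imwrite("pics/w13.png",w[:,:,::-1])
E
```

```text
t 22.85 pitch 89.85511233918189 az 120.8118217281132 roll 0.14009125997521046
[-0.2648  0.1395  0.0213  1.4286 -0.0054  1.5742  1.6068] [0.567  0.1159 0.3645] [ 1.0189 -0.5229  0.0661] 
up [-1.      0.0006  0.0024] 
x [-0.0013 -0.9611 -0.2761] 
y [ 0.0022 -0.2761  0.9611]
[-0.1434 -0.0733  0.3645]
```

View pics/s13.png

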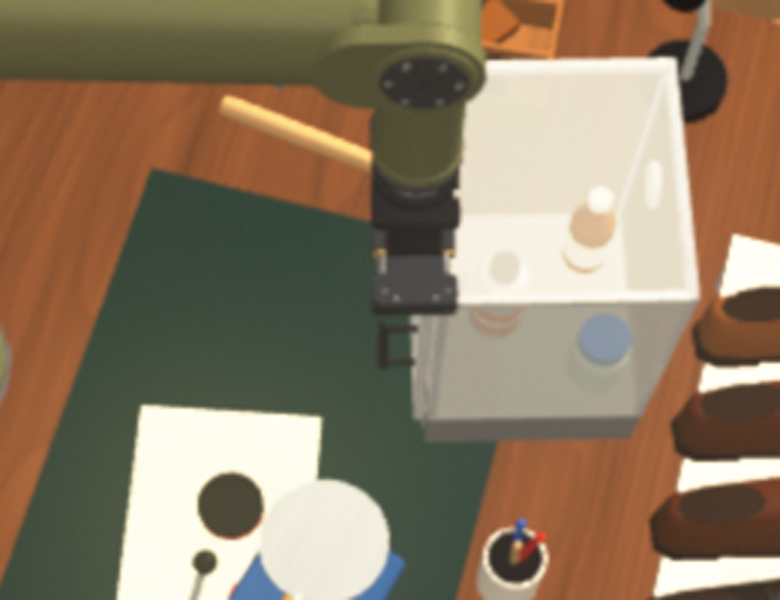

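View pics/w13.png

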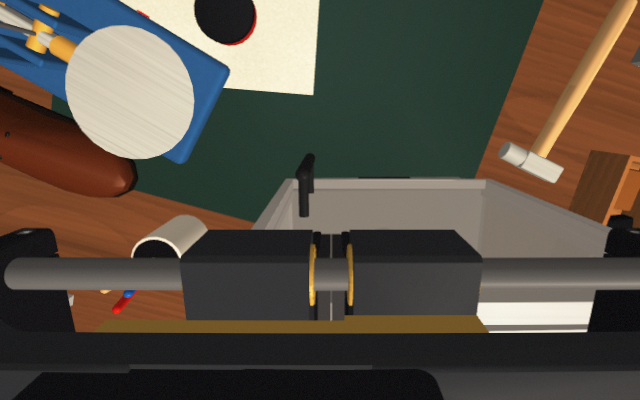

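Request:
jog_arm([
  [0,0,0,0,-0.3,0,0],
  [0,0,0,0,-0.3,0,0],
  [0,0,0,0,0,0,0],
])

```text
time: 23.32
position: [0.5698, 0.1169, 0.3648]
tool_rot: [-1.407, 1.069, 1.42]
ft_force: [-10.4, -3.3, 4.3]
grip_width: 0.002
```

Request:
jog_arm([
  [0,0,0,0,-0.3,0,0],
  [0,0,0,0,0,0,0],
])

```text
time: 23.58
position: [0.5699, 0.1169, 0.3648]
tool_rot: [-1.404, 1.074, 1.425]
ft_force: [-19.8, -4.0, 7.3]
grip_width: 0.006
```

Request:
jog_arm([
  [0,0,0,0,-0.3,0,0],
  [0,0,0,0,0,0,0],
])

```text
time: 23.82
position: [0.5701, 0.1169, 0.3648]
tool_rot: [-1.402, 1.08, 1.429]
ft_force: [-27.1, -7.5, 10.2]
grip_width: 0.007
```

Request:
jog_arm([
  [0,0,0,0,1,0,0],
  [0,0,0,0,2,0,0],
  [0,0,0,0,4,0,0],
  [0,0,0,-2,5,0,0],
  [0,0,0,-3,3,0,0],
  [0,0,0,0,0,0,0],
])

```text
time: 24.58
position: [0.4341, 0.0775, 0.4181]
tool_rot: [-1.412, 1.057, 1.409]
ft_force: [0.2, 0.6, -0.7]
grip_width: 0.011
```

```bash
python3 st.py; python3 - <<'E'
from h import *
s=get_state();print(incab(s["position"]))
a,_=get_image("scene");cv2.imwrite("pics/s14.png",cv2.resize(a[30:190,260:460,::-1],None,fx=4,fy=3.7,interpolation=cv2.INTER_CUBIC))
cv2.imwrite("pics/s14f.png",a[:,:,::-1])
w,d=get_image("wrist");cv2.imwrite("pics/w14.png",w[:,:,::-1]);np.save("pics/w14d.npy",d);np.save("pics/w14T.npy",wfc("wrist",s))
b,_=get_image("top");cv2.imwrite("pics/t14.png",cv2.resize(b[90:260,145:475,::-1],None,fx=2.4,fy=2.4,interpolation=cv2.INTER_CUBIC))
T=wfc("wrist",s); print("handle pred shut",proj("wrist",[cab([-.172,-.095,.255]),cab([-.172,-.095,.145]),cab([-.132,-.13,.375]),cab([-.132,.13,.375])],T))
E
```

```text
t 24.575 pitch 89.61857175098028 az 36.397550607977394 roll 0.13285285691489399
[-0.2541 -0.1551  0.0164  1.6162 -0.      1.6743  1.6124] [0.4341 0.0775 0.4181] [ 0.2351  0.6088 -0.7353] 
up [-1.     -0.0062  0.0023] 
x [ 0.0054 -0.9612 -0.2759] 
y [ 0.004  -0.2759  0.9612]
[-0.2817 -0.074   0.4181]
handle pred shut [[307.9005 296.662 ]
 [313.0695 252.6523]
 [247.1974 438.9192]
 [620.6489 436.5688]]
```

View pics/s14.png

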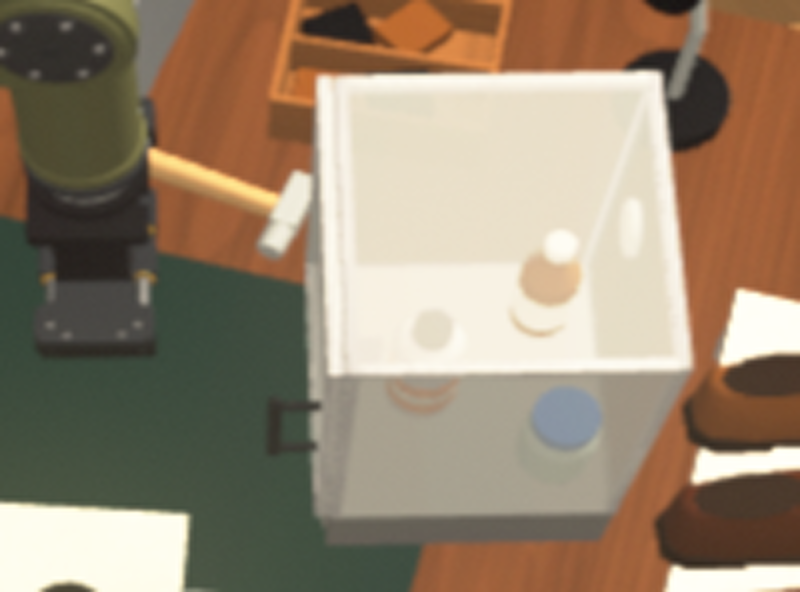

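View pics/w14.png

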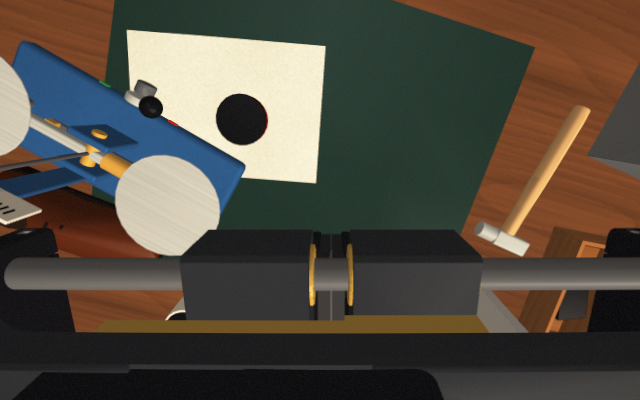

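View pics/t14.png

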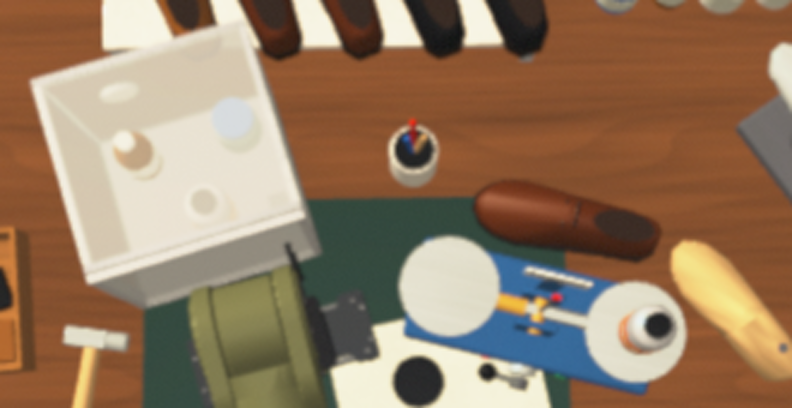

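```bash
python3 - <<'E'
from h import *
a,da=get_image("scene");b,db=get_image("top")
for n,im,d in (("scene",a,da),("top",b,db)):
    vv,uu=np.mgrid[0:400,0:640]; o,dd=ray(n,np.c_[uu.ravel(),vv.ravel()]); P=(o+dd*d.ravel()[:,None]-CC)@Rz(cyaw)
    x,y,z=P.T
    m=(im.reshape(-1,3).sum(1)<170)&(abs(y+.095)<.03)&(x>-.26)&(x<-.12)&(z>.14)&(z<.275)
    print(n,"handle",m.sum(),P[m].mean(0) if m.sum() else "", P[m].min(0) if m.sum() else "")
    m2=(abs(z-.375)<.006)&(x<-.1)&(x>-.2)&(abs(y)<.14)
    for lo,hi in ((-.13,-.08),(-.08,-.02),(-.02,.04),(.04,.09),(.09,.135)):
        q=P[m2&(y>lo)&(y<hi)]; 
        if len(q): print("  top edge y",lo,hi,len(q),"xmin",np.percentile(q[:,0],3))
    for nm,c in (("L",[.540,-.1145]),("R",[.4745,-.365])):
        W=P@Rz(cyaw).T+CC; r=np.hypot(W[:,0]-c[0],W[:,1]-c[1]);k=(r<.062)&(r>.04)&(abs(W[:,2]-.13)<.03); print("  pan",nm,np.median(W[k][:,2]))
E
```

```text
scene handle 43 [-0.1638 -0.1009  0.2062] [-0.1677 -0.1042  0.1533]
  top edge y -0.13 -0.08 160 xmin -0.12976434357095387
  top edge y -0.08 -0.02 202 xmin -0.129100697005338
  top edge y -0.02 0.04 187 xmin -0.13072050385429004
  top edge y 0.04 0.09 156 xmin -0.13193076024245579
  top edge y 0.09 0.135 128 xmin -0.1314859855555276
  pan L 0.13041786211863032
  pan R 0.12919839295848473
top handle 22 [-0.164  -0.1003  0.2244] [-0.1727 -0.103   0.1543]
  top edge y -0.13 -0.08 199 xmin -0.13200540386144505
  top edge y -0.08 -0.02 243 xmin -0.1328007909484237
  top edge y -0.02 0.04 238 xmin -0.13315102774074083
  top edge y 0.04 0.09 210 xmin -0.13319104630944772
  top edge y 0.09 0.135 170 xmin -0.134165345833412
  pan L 0.13006145345418135
  pan R 0.12923598137219588
```

```bash
python3 -c "
from bench import *
print(close_job())"
```

```text
the job is handed in; nothing more can be done
None
```

The job is handed in at about 25 s of the 72 s. The heavier bottle is in the dry cabinet with the door shut, and the lighter one is still on its right pan.

**Weighing:** I swung the arrest lever over. The left pan sank about 11 mm, the right pan rose by the same amount, and the pointer moved left, so the left bottle is the heavier. The wrist read about 4.8 N when I lifted it. I swung the lever fully back and the pans read level before I lifted anything.

**Placing:** The bottle stands upright about 84 mm behind the front opening, near the middle and in front of the jars.

**Door:** I pushed the door's outer face until it stopped moving. The force then rose to about 27 N on the hard stop.

**Last checks:**
- The door's top edge is flush to within about 3 mm across its width, so I take it as seated on its catch. I could not read the door angle directly.
- The pans are level to about 1 mm, and the lever ball is at its arrested end.
- The lighter bottle and the other things look unmoved, and the arm is clear of everything.

**What went wrong on the way:** As I tilted the tool near the left bottle, joint 2 reached its limit and the gripper swung down around the bottle unplanned. The cap's position in the picture showed no shift and the forces stayed near 1.5 N, so I gripped it there. Joint 2 read as low as -0.3008 rad against its -0.3 limit then, which could count as passing its range.

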